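Snap the print-block carrier onto its bed

ROBOT

A 6-joint arm with a two-finger parallel gripper is mounted at the origin on a cart in front of the work surface, level with it; the furniture and walls round the work are solid. World frame = base frame: x ahead of the robot, y to its left, z up, the work surface at z = 0. Lengths are in m, angles in rad, forces in N, time in s.
With the tool pointing down it reaches from about 0.25 to 0.775 m from the base axis. Payload 4 kg.
Tool frame: the origin (TCP) lies on the centre line of the jaws, within the pads' length; the fingertips stand 8 mm ahead of it and the grasp point (between the pads) lies 11 mm behind it; z points along the fingers, y is the direction in which the jaws open and shut (so a half turn about z gives the same grasp; the last joint's range is limited). The gripper opens to 94 mm and grips with 3 to 60 N. Pads are 16 mm wide; open, the fingers measure 119 mm over their backs; the gripper's body (75 mm by 177 mm) begins 78 mm behind the grasp point.
Start: joints at [1.137, 0.087, 1.371, -0, 1.684, -0.103], TCP at [0.179, 0.52, 0.184] pointing down, gripper open.
Joint ranges: [-3.1, 3.1], [-0.76, 2.03], [0.27, 2.55], [-1.08, 4.22], [0.17, 2.65], [-2.57, 2.57]. Speed limits (rad/s): [2.79, 2.79, 3.14, 3.14, 3.14, 3.14].

INTERFACE

Orientations are given as a unit quaternion [x, y, z, w].
In Python, from station import robot, grab_frame, camera_info, sign_off gives the robot as it stands.
- The arm moves only by the tool move_arm, never from a script. Its argument "commands" is a list of rows, each an object with "grip": the finger opening in cm, from 0 to 9.4; "dp": the shift along the world's x, y, z in cm, a list of three; "angular": the turn, a rotation vector about the world's x, y, z in rad, a list of three. A call has 1 to 10 rows; each row is the pose to reach, as a shift and turn from the pose commanded when the call began; what a row does not reach only later rows make up. A row lasts 1/10 s, in which the tool goes at most 50 mm and 8.59 degrees, less where a joint would pass 70% of its speed; a pose out of reach is approached as far as the arm can. A call with a gripper value outside its range is refused whole. The fingers move at their own pace and stop on an object; "squeeze" is the grip in N (left out, the last holds). Time passes only in rows, so rows that repeat a pose let the fingers close. It gives the time, the measured TCP pose, the force and the opening at its end, in the units of the state.
- robot.sense(): the state, without advancing time (a new reading comes with each control period).
- grab_frame(name): name is "side" or "top" or "wrist"; returns the picture (420x560x3 uint8, red, green, blue); there is no depth.
- camera_info(name): a dict with "fx", "fy", "cx", "cy" (pixels), "k1" (the pictures are not rectified: a ray, as slopes to the right and down, at radius r is drawn at 1 + k1 r^2 times it, then the intrinsics apply), "R" (3x3) and "t" (3): a world point X has camera coordinates R X + t. Camera axes: x right, y down, z forward; pixel columns grow to the right and rows downward; lengths in m; the calibration is good to about 2 mm. A picture is of the moment at which its call begins: read the wrist's pose just before it. camera_info takes no time and is no camera call; for the wrist camera it gives the pose at the moment of the call.
- sign_off(): hands the job in, once; it reports no verdict.
The state is a dict: "t": time; "qpos": joint angles; "qd": joint speeds; "joint_torque": joint torques, N m; "tool_pos": TCP position; "tcp_rot": TCP orientation; "wrist_force": force on the tool from outside, world axes, zero at the start; "moment": the same for the moment, N m; "opening": finger opening in m.
Only numpy, scipy, OpenCV 4.12 (cv2) and the standard library are available. Lean on these libraries where they do the work, as an engineer would, in place of code of your own. Each camera call takes 0.05 s, during which the arm holds its last target.

TASK

Put the plywood carrier with the print block onto the grey print bed, its three holes over the three barbed standoffs, and press it down beside one standoff at a time until every one has clicked through and the board is held down on all three. The board is thin and the standoffs are not all of one height, so feel for the stop and never press it with more than about 25 N. Leave the other things on the table where they are.

Things in the scene. Friction and masses are not known exactly. Their poses are not given: they have to be found in the camera images.
- block_center (a point): Centre of the brown carved print block (44 mm along x, 46 along y, 20 high) glued on the middle of the block carrier. Board underside 16 mm below this point, board top 10 mm below, block top 10 mm above. Axes: x along the board towards its end with ONE hole, y across, z up. Grasp the block across its 46 mm (y) width.
- board: The block carrier: a loose plywood board 170 mm (x) by 120 mm (y), 6 mm thick, about 0.22 kg, flat on the table, block upwards; origin at the centre of its underside, axes as block_center. Three square holes. Flat free board to press on lies 25 mm inward of each hole (along x, towards the block).
- bed: Fixed grey print bed, 200 mm (x) by 150 mm (y), top face 12 mm above the table; origin at the centre of its underside. Three white upright snap standoffs stand on it in the pattern of the board's holes. Its x axis points to the end with ONE standoff: the carrier fits with its axes parallel to the bed's, one way round only.
- hole0 (a point): Lower mouth of a square through-hole, 14.5 mm wide, in the board at x -68, y 44 mm of the board's frame (hole0 belongs on standoff seat0).
- hole1 (a point): Lower mouth of a square through-hole, 14.5 mm wide, in the board at x -68, y -44 mm of the board's frame (hole1 belongs on standoff seat1).
- hole2 (a point): Lower mouth of a square through-hole, 14.5 mm wide, in the board at x 68, y 0 mm of the board's frame (hole2 belongs on standoff seat2).
- seat0 (a point): Axis of standoff 0 at bed x -68, y 44 mm, at the nominal height of its 22 mm wide round shoulder, 34 mm above the table. The standoffs are screwed in by hand: each real shoulder, with its whole barbed head, stands anywhere from 5.5 mm below to 5.5 mm above this mark and must be felt.
- seat1 (a point): Axis of standoff 1 at bed x -68, y -44 mm, at the nominal height of its 22 mm wide round shoulder, 34 mm above the table. All heads alike: spring legs on the y sides; barbs 18.5 mm wide over both, undersides 8 mm above the shoulder, tapering to a blunt tip (8 by 5 mm) 18.5 mm above it. A board laid on them hangs about 12 mm above each shoulder; a click lowers that hole by 5 to 12 mm.
- seat2 (a point): Axis of standoff 2 at bed x 68, y 0 mm, at the nominal height of its 22 mm wide round shoulder, 34 mm above the table. A press of about 5 to 15 N on the board close beside a standoff drives it through until the board stops on the shoulder and the barbs snap out over it. As the board tilts while others are up, some may need a second press.
- leg0a (a joint): Spring leg of standoff 0 on its +y side: m squeezed inward, 0 when sprung out, about 0.002 while the barb is inside the hole, at most 0.0026; also near 0 before the board touches it.
- leg0b (a joint): Spring leg of standoff 0 on its -y side: m squeezed inward, 0 when sprung out, about 0.002 while the barb is inside the hole, at most 0.0026; also near 0 before the board touches it.
- leg1a (a joint): Spring leg of standoff 1 on its +y side: m squeezed inward, 0 when sprung out, about 0.002 while the barb is inside the hole, at most 0.0026; also near 0 before the board touches it.
- leg1b (a joint): Spring leg of standoff 1 on its -y side: m squeezed inward, 0 when sprung out, about 0.002 while the barb is inside the hole, at most 0.0026; also near 0 before the board touches it.
- leg2a (a joint): Spring leg of standoff 2 on its +y side: m squeezed inward, 0 when sprung out, about 0.002 while the barb is inside the hole, at most 0.0026; also near 0 before the board touches it.
- leg2b (a joint): Spring leg of standoff 2 on its -y side: m squeezed inward, 0 when sprung out, about 0.002 while the barb is inside the hole, at most 0.0026; also near 0 before the board touches it.
- brayer: Ink roller with wooden handle, 147 mm long, 31 mm high, loose bystander; origin under its middle.
- ink_bottle: Dark ink bottle with white cap, 43 mm wide, 92 mm high, loose bystander; origin under its middle.
- rubber_stamp: Wooden hand stamp with a knob, 30x42x60 mm, loose bystander; origin under its middle.

How it is judged:
By the outcome, as a careful person would: the job done as asked, in the order asked, and still so for the second after the job is handed in, with the robot touching nothing.
It also fails if it takes over 58 s, if anything falls off the work surface, if the arm or the gripper's body presses on something with over 40 N, if the wrist force passes 120 N, or if a joint passes its speed limit or range.

## Working session

There is one attempt and no reset: what is moved stays moved. The work goes in short steps, Python scripts to look and compute and a tool call to move; the robot and the scene stay as the last step left them, time stands still between calls to the robot, and variables do not carry over. Pictures are saved under pics/ and viewed, and the job is handed in when it is done.

Besides the shell and the picture viewer there is one more tool, called after "Emit:" as name(argument=value, ...), one argument or row to a line, values as JSON. move_arm: Moves the arm, as the interface text tells. Its arguments: {"type":"object","properties":{"commands":{"type":"array"},"squeeze":{"type":"number"}},"required":["commands"]}

```bash
ls; mkdir -p pics; python3 - <<'E'
from station import robot, grab_frame, camera_info
import cv2
s=robot.sense(); print(s['t'],s['tool_pos'],s['tcp_rot'],s['wrist_force'],s['opening'])
for n in ['top','side','wrist']:
    c=camera_info(n); print(n,c)
    cv2.imwrite(f'pics/{n}0.png',grab_frame(n)[:,:,::-1])
E
```

```text
pics
0.0 [0.17839501 0.51962794 0.18262208] [ 1.64642760e-01  9.86352654e-01 -1.06248868e-03 -2.75116557e-04] [-0.34224387 -0.32656088  0.15282548] 0.09425058512148901
top {'fx': 387.0876684166619, 'fy': 387.0876684166619, 'cx': 282.37788431720134, 'cy': 212.07002982731962, 'k1': -0.07997324620967651, 'R': array([[-0.02510663, -0.9995691 , -0.01520781],
       [-0.99078173,  0.02690591, -0.13276914],
       [ 0.13312111,  0.01173424, -0.99103031]]), 't': array([0.04692175, 0.59728144, 0.92181698])}
side {'fx': 431.8875257125593, 'fy': 431.8875257125593, 'cx': 281.47793625095835, 'cy': 211.69387866035277, 'k1': -0.06490291940387198, 'R': array([[-0.95687278, -0.28987831, -0.01910611],
       [-0.17000918,  0.61209373, -0.77229408],
       [ 0.23556604, -0.73573897, -0.6349778 ]]), 't': array([0.57925117, 0.12496874, 0.92292445])}
wrist {'fx': 359.1706955961369, 'fy': 359.1706955961369, 'cx': 276.34307234447664, 'cy': 208.9685092163032, 'k1': -0.005617842603399273, 'R': array([[ 0.32482852,  0.94577077, -0.00201998],
       [ 0.90889571, -0.31157163,  0.27718534],
       [ 0.26152442, -0.09187365, -0.96081435]]), 't': array([-0.54964413, -0.0294202 ,  0.39163311])}
```

View pics/top0.png

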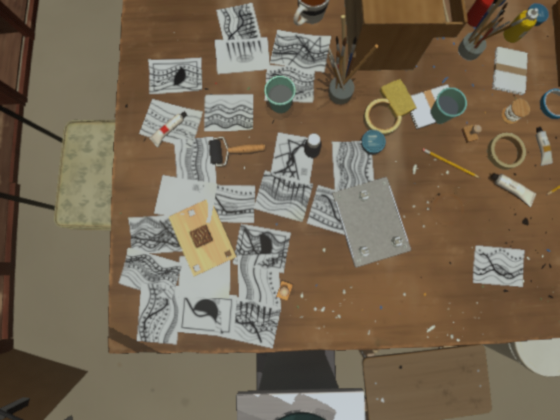

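View pics/side0.png

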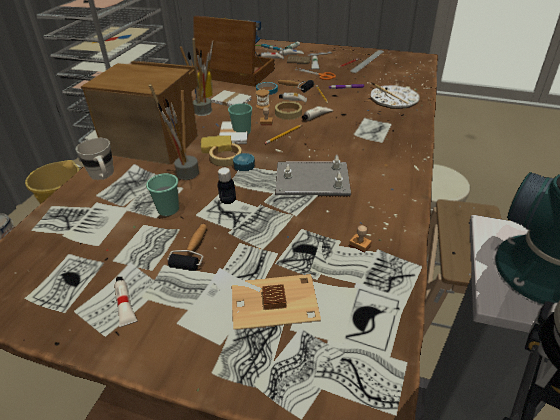

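View pics/wrist0.png

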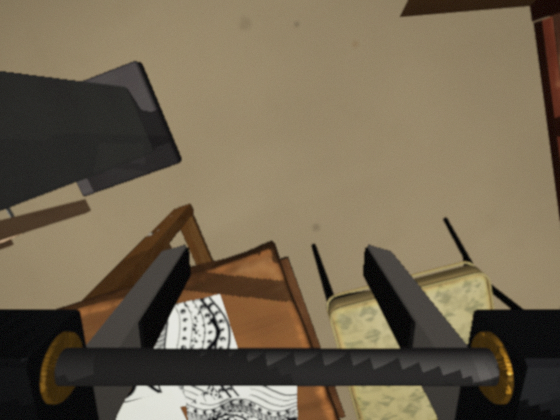

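The top view shows the board around (202,237) with its block, and the bed around (372,222) with standoffs near (364,196), (397,240) and (363,250). The brayer is at (235,148), the bottle at (313,145) and the stamp at (285,291). I'll measure roughly by ray casting.

```bash
cat > h.py <<'E'
import numpy as np, cv2
from station import robot, grab_frame, camera_info
def D(c): return np.array([c['k1'],0,0,0,0.])
def K(c): return np.array([[c['fx'],0,c['cx']],[0,c['fy'],c['cy']],[0,0,1.]])
def ray(c,uv):
    # drawn = ray*(1+k1 r^2): same as OpenCV model
    p=cv2.undistortPoints(np.array([[uv]],float),K(c),D(c),)[0,0]
    R=np.array(c['R']);t=np.array(c['t'])
    return -R.T@t, R.T@np.array([p[0],p[1],1])
def onz(c,uv,z):
    o,d=ray(c,uv); return o+d*(z-o[2])/d[2]
def proj(c,X):
    R=np.array(c['R']);t=np.array(c['t'])
    return cv2.projectPoints(np.atleast_2d(np.array(X,float)),cv2.Rodrigues(R)[0],t,K(c),D(c))[0][:,0]
E
python3 - <<'E'
from h import *
c=camera_info('top')
for n,uv,z in [('block',(202,237),.026),('hole1',(188,212),.006),('h',(229,253),.006),('h',(190,267),.006),('so',(364,196),.05),('so',(397,240),.05),('so',(363,250),.05),('bed',(372,222),.012),('stamp',(285,291),.05)]:
    print(n,uv,onz(c,uv,z).round(4))
im=cv2.imread('pics/top0.png')
cv2.imwrite('pics/topcrop.png',cv2.resize(im[160:310,150:420],None,fx=2.9,fy=2.9,interpolation=cv2.INTER_CUBIC))
im=cv2.imread('pics/side0.png')
cv2.imwrite('pics/sidecrop.png',cv2.resize(im[150:335,200:370],None,fx=3.2,fy=3.2,interpolation=cv2.INTER_CUBIC))
E
```

```text
block (202, 237) [0.5424 0.2354 0.026 ]
hole1 (188, 212) [0.6097 0.2767 0.006 ]
h (229, 253) [0.5013 0.1704 0.006 ]
h (190, 267) [0.468  0.2709 0.006 ]
so (364, 196) [ 0.6316 -0.1718  0.05  ]
so (397, 240) [ 0.5206 -0.2471  0.05  ]
so (363, 250) [ 0.4987 -0.1624  0.05  ]
bed (372, 222) [ 0.5703 -0.1964  0.012 ]
stamp (285, 291) [0.4056 0.0297 0.05  ]
```

View pics/topcrop.png

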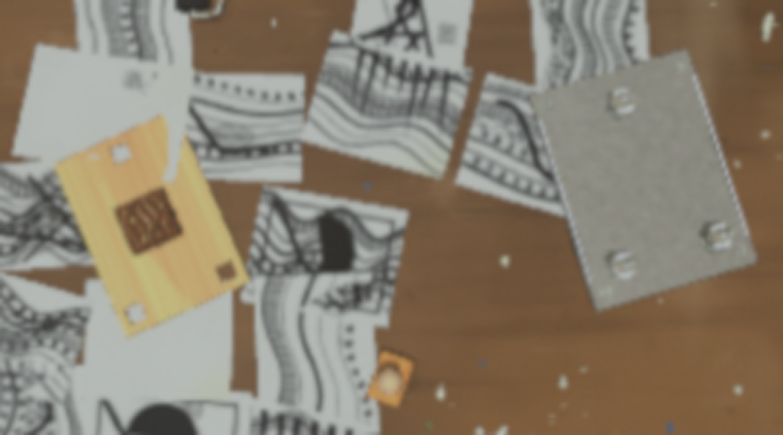

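View pics/sidecrop.png

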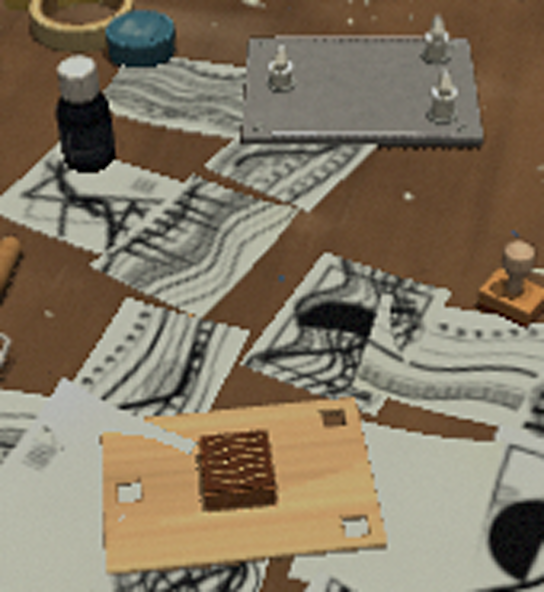

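Board heading is about 24.5° and bed heading about 15°. There's a whitish strip overlapping the board edge, which I'll check in the wrist view. Moving the wrist camera above the board.

Emit:
move_arm(
  commands=[
    {"grip": 9.4, "dp": [43.5, -25, 2], "angular": [0, 0, 0.76]},
    {"grip": 9.4, "dp": [43.5, -25, 2], "angular": [0, 0, 0.76]},
    {"grip": 9.4, "dp": [43.5, -25, 2], "angular": [0, 0, 0.76]},
    {"grip": 9.4, "dp": [43.5, -25, 2], "angular": [0, 0, 0.76]},
    {"grip": 9.4, "dp": [43.5, -25, 2], "angular": [0, 0, 0.76]},
    {"grip": 9.4, "dp": [43.5, -25, 2], "angular": [0, 0, 0.76]},
    {"grip": 9.4, "dp": [43.5, -25, 2], "angular": [0, 0, 0.76]},
    {"grip": 9.4, "dp": [43.5, -25, 2], "angular": [0, 0, 0.76]},
    {"grip": 9.4, "dp": [43.5, -25, 2], "angular": [0, 0, 0.76]},
    {"grip": 9.4, "dp": [43.5, -25, 2], "angular": [0, 0, 0.76]},
  ],
)

```text
t: 1.15
tool_pos: [0.5944, 0.2808, 0.2024]
tcp_rot: [-0.213, 0.977, 0.0, -0.0]
wrist_force: [0.5, 0.7, -0.5]
opening: 0.0938
```

Emit:
move_arm(
  commands=[
    {"grip": 9.4, "dp": [0, 0, 0], "angular": [0, 0, 0]},
    {"grip": 9.4, "dp": [0, 0, 0], "angular": [0, 0, 0]},
    {"grip": 9.4, "dp": [0, 0, 0], "angular": [0, 0, 0]},
  ],
)

```text
t: 1.45
tool_pos: [0.592, 0.2829, 0.2026]
tcp_rot: [-0.213, 0.977, 0.0, -0.0]
wrist_force: [-0.4, 0.2, 0.0]
opening: 0.0939
```

```bash
python3 - <<'E'
from h import *
import pickle
s=robot.sense(); print(s['t'],s['tool_pos'],s['tcp_rot'],s['qpos'],s['wrist_force'])
c=camera_info('wrist'); f=grab_frame('wrist'); cv2.imwrite('pics/wb.png',f[:,:,::-1]); pickle.dump((c,s),open('wb.pkl','wb'))
print(proj(c,[.542,.235,.026]))
E
```

```text
1.45 [0.59202285 0.28285717 0.20260475] [-2.13442499e-01  9.76955463e-01  2.72280612e-04 -4.99893398e-04] [ 3.58954691e-01  3.26859051e-01  1.05078377e+00  6.95319384e-04
  1.76486117e+00 -1.64190255e+00] [-0.36511796  0.20443247  0.04634825]
[[254.17127187 120.41159947]]
```

View pics/wb.png

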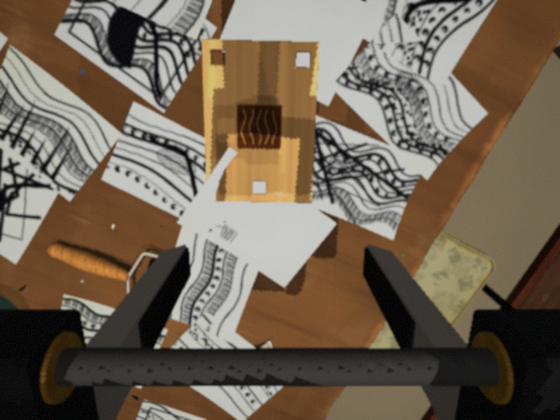

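The wrist view shows the board upright at columns 203–318. Its holes are near (217,58), (302,59) and (259,187), and the block is at (259,127). I'll refine these on a crop.

```bash
python3 - <<'E'
from h import *
im=cv2.imread('pics/wb.png')
cv2.imwrite('pics/wbc.png',cv2.resize(im[30:215,190:330],None,fx=4,fy=4*0.8,interpolation=cv2.INTER_CUBIC))
E
```

```text
(no output)
```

View pics/wbc.png

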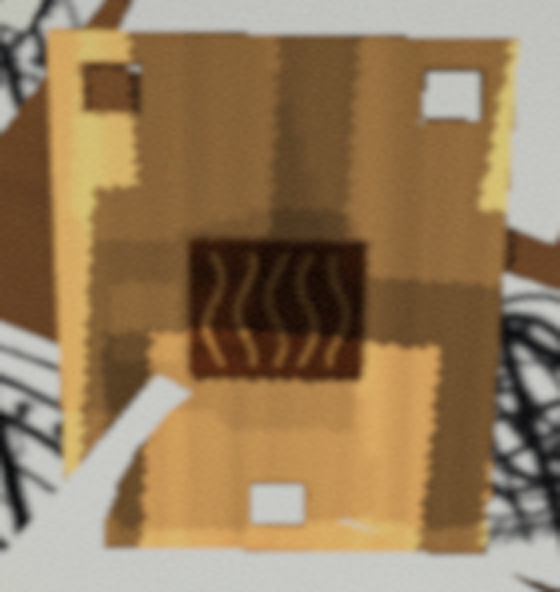

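```bash
python3 - <<'E'
from h import *
import pickle
c,s=pickle.load(open('wb.pkl','rb'))
P=lambda x,y:(190+(x+.5)/4-.5,30+(y+.5)/3.2-.5)
q={'TL':(48,30),'TR':(517,40),'BR':(487,552),'BL':(72,548),'hL':(111,87),'hR':(452.5,95),'hB':(277,504)}
m={'TL':(-85,-60),'TR':(-85,60),'BR':(85,60),'BL':(85,-60),'hL':(-68,-44),'hR':(-68,44),'hB':(68,0)}
W={};
for k in q: W[k]=onz(c,P(*q[k]),.006); print(k,W[k].round(4))
A=np.array([m[k] for k in q])/1000; B=np.array([W[k][:2] for k in q])
a0=A.mean(0);b0=B.mean(0);H=(A-a0).T@(B-b0);th=np.arctan2(H[0,1]-H[1,0],H[0,0]+H[1,1])
R=np.array([[np.cos(th),-np.sin(th)],[np.sin(th),np.cos(th)]]);t=b0-R@a0
sc=np.sqrt(((B-b0)**2).sum()/((A-a0)**2).sum())
print('th',np.degrees(th),'t',t,'scale',sc); print(((A@R.T+t)-B)*1000)
# block top centre: corners crop
bt=[onz(c,P(*p),.026)[:2] for p in [(190,240),(367,240),(361,350),(192,350)]]
print('blocktop',np.array(bt))
bb=[onz(c,P(*p),.026)[:2] for p in [(190,240),(367,240)]]; print(np.linalg.norm(bb[0]-bb[1]))
# top cam independent
ct=camera_info('top')
for k in A: pass
print(proj(ct,np.c_[A@R.T+t,np.full(len(A),.006)]).round(1), proj(ct,[*t,.026]))
y=2*np.degrees(np.arctan2(s['tcp_rot'][1],s['tcp_rot'][0]))-90; print('tool y ang',y%180, 'board y',np.degrees(th)+90)
E
```

```text
TL [0.4919 0.1535 0.006 ]
TR [0.4449 0.2629 0.006 ]
BR [0.5992 0.3303 0.006 ]
BL [0.6473 0.2218 0.006 ]
hL [0.5008 0.1744 0.006 ]
hR [0.4664 0.2551 0.006 ]
hB [0.6082 0.2685 0.006 ]
th 23.54243076340187 t [0.54586229 0.24196055] scale 0.9946790487838844
[[ 3.74947043e-02 -5.23674244e-01]
 [-9.27512714e-01  7.89520575e-02]
 [ 6.16744719e-01  6.32252358e-01]
 [ 4.08341382e-01 -8.65687232e-01]
 [ 3.08556275e-01  8.23676337e-02]
 [-4.44398527e-01  1.99385493e-02]
 [ 7.74160588e-04  5.75850877e-01]]
blocktop [[0.5350086  0.21315124]
 [0.51639244 0.25374472]
 [0.54807186 0.26671431]
 [0.5663059  0.22695458]]
0.044658622940773385
[[235.8 256.6]
 [193.  276.4]
 [167.4 216.3]
 [209.3 197. ]
 [227.4 253.1]
 [196.1 267.7]
 [190.9 212.5]] [[199.427451   235.68484386]]
tool y ang 114.64834035827872 board y 113.54243076340187
```

The board fit has sub-mm residuals: centre (0.546,0.242), heading 23.5°. Next I'll look at the bed with the same camera.

Emit:
move_arm(
  commands=[
    {"grip": 9.4, "dp": [3, -45, 2], "angular": [0, 0, -0.165]},
    {"grip": 9.4, "dp": [3, -45, 2], "angular": [0, 0, -0.165]},
    {"grip": 9.4, "dp": [3, -45, 2], "angular": [0, 0, -0.165]},
    {"grip": 9.4, "dp": [3, -45, 2], "angular": [0, 0, -0.165]},
    {"grip": 9.4, "dp": [3, -45, 2], "angular": [0, 0, -0.165]},
    {"grip": 9.4, "dp": [3, -45, 2], "angular": [0, 0, -0.165]},
    {"grip": 9.4, "dp": [3, -45, 2], "angular": [0, 0, -0.165]},
    {"grip": 9.4, "dp": [3, -45, 2], "angular": [0, 0, -0.165]},
    {"grip": 9.4, "dp": [3, -45, 2], "angular": [0, 0, -0.165]},
    {"grip": 9.4, "dp": [3, -45, 2], "angular": [0, 0, -0.165]},
  ],
)

```text
t: 2.5
tool_pos: [0.6223, -0.1724, 0.2229]
tcp_rot: [-0.129, 0.992, -0.001, -0.0]
wrist_force: [-0.2, 0.4, 0.6]
opening: 0.0941
```

Emit:
move_arm(
  commands=[
    {"grip": 9.4, "dp": [0, 0, 0], "angular": [0, 0, 0]},
    {"grip": 9.4, "dp": [0, 0, 0], "angular": [0, 0, 0]},
    {"grip": 9.4, "dp": [0, 0, 0], "angular": [0, 0, 0]},
  ],
)

```text
t: 2.8
tool_pos: [0.6231, -0.1654, 0.2234]
tcp_rot: [-0.133, 0.991, 0.0, 0.0]
wrist_force: [0.2, 0.2, 0.5]
opening: 0.094
```

```bash
python3 - <<'E'
from h import *
import pickle
s=robot.sense(); print(s['t'],s['tool_pos'],s['tcp_rot'],s['qpos'],s['qd'])
c=camera_info('wrist'); f=grab_frame('wrist'); cv2.imwrite('pics/wd.png',f[:,:,::-1]); pickle.dump((c,s),open('wd.pkl','wb'))
u=proj(c,[.571,-.2,.012])[0]; print(u)
E
```

```text
2.8 [ 0.62310327 -0.16542403  0.22338363] [-1.33286293e-01  9.91077517e-01  1.19086566e-04  3.24750729e-04] [-3.47702355e-01  2.99232225e-01  1.04514371e+00  5.25180139e-04
  1.79675128e+00 -2.18574917e+00] [-0.00126571  0.00294946 -0.00242904 -0.00338357 -0.00076971 -0.00162711]
[258.78242387 124.46810465]
```

View pics/wd.png

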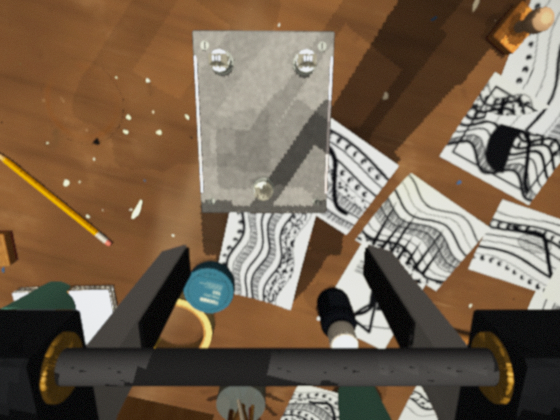

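```bash
python3 - <<'E'
from h import *
im=cv2.imread('pics/wd.png')
cv2.imwrite('pics/wdc.png',cv2.resize(im[22:222,185:340],None,fx=4,fy=3,interpolation=cv2.INTER_CUBIC))
E
```

```text
(no output)
```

View pics/wdc.png

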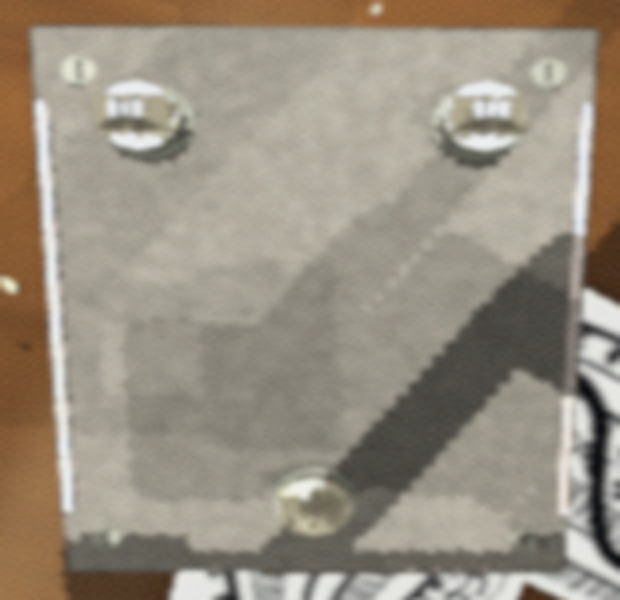

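```bash
cat > fit.py <<'E'
import numpy as np
def fit(A,B):
    A=np.array(A);B=np.array(B);a0=A.mean(0);b0=B.mean(0);H=(A-a0).T@(B-b0);th=np.arctan2(H[0,1]-H[1,0],H[0,0]+H[1,1])
    R=np.array([[np.cos(th),-np.sin(th)],[np.sin(th),np.cos(th)]]);t=b0-R@a0
    return th,t,np.sqrt(((B-b0)**2).sum()/((A-a0)**2).sum()),((A@R.T+t)-B)*1000,R
E
python3 - <<'E'
from h import *
from fit import fit
import pickle
c,s=pickle.load(open('wd.pkl','rb'))
P=lambda x,y:(185+(x+.5)/4-.5,22+(y+.5)/3-.5)
q=[(31,28),(598,31),(566,572),(68,572)]
A=np.array([(-100,-75),(-100,75),(100,75),(100,-75)])/1000
B=np.array([onz(c,P(*p),.012)[:2] for p in q])
th,t,sc,r,R=fit(A,B); print(np.degrees(th),t,sc); print(r)
o=-np.array(c['R']).T@c['t']; print('cam',o)
for xy,uv in [((-68,-44),(136,109)),((-68,44),(486,107)),((68,0),(314,500))]:
    w=R@(np.array(xy)/1000)+t
    for z in (.034,.0525): 
        u=proj(c,[*w,z])[0]; print(xy,w.round(4),z,'crop',((u-[185,22]+.5)*[4,3]-.5).round(0))
y=2*np.degrees(np.arctan2(s['tcp_rot'][1],s['tcp_rot'][0]))-90; print('tool y ang',y%180)
E
```

```text
15.015804672168086 [ 0.57328488 -0.19384879] 0.98859280172398
[[-0.88541411 -1.24933232]
 [-1.53349004  0.37368674]
 [ 1.46892274  0.99427953]
 [ 0.94998141 -0.11863396]]
cam [ 0.54574736 -0.1865139   0.42389283]
(-68, -44) [ 0.519 -0.254] 0.034 crop [137. 116.]
(-68, -44) [ 0.519 -0.254] 0.0525 crop [126. 109.]
(-68, 44) [ 0.4962 -0.169 ] 0.034 crop [486. 117.]
(-68, 44) [ 0.4962 -0.169 ] 0.0525 crop [492. 110.]
(68, 0) [ 0.639  -0.1762] 0.034 crop [314. 510.]
(68, 0) [ 0.639  -0.1762] 0.0525 crop [312. 522.]
tool y ang 105.31907323573373
```

The bed fit gives centre (0.573,-0.194), heading 15.0°. It reads 1% small in scale, but the standoffs agree symmetrically. Going to the block.

Emit:
move_arm(
  commands=[
    {"grip": 9.4, "dp": [-7.7, 40.7, -10], "angular": [0, 0, 0.143]},
    {"grip": 9.4, "dp": [-7.7, 40.7, -10], "angular": [0, 0, 0.143]},
    {"grip": 9.4, "dp": [-7.7, 40.7, -10], "angular": [0, 0, 0.143]},
    {"grip": 9.4, "dp": [-7.7, 40.7, -10], "angular": [0, 0, 0.143]},
    {"grip": 9.4, "dp": [-7.7, 40.7, -10], "angular": [0, 0, 0.143]},
    {"grip": 9.4, "dp": [-7.7, 40.7, -10], "angular": [0, 0, 0.143]},
    {"grip": 9.4, "dp": [-7.7, 40.7, -10], "angular": [0, 0, 0.143]},
    {"grip": 9.4, "dp": [-7.7, 40.7, -10], "angular": [0, 0, 0.143]},
    {"grip": 9.4, "dp": [-7.7, 40.7, -10], "angular": [0, 0, 0.143]},
    {"grip": 9.4, "dp": [-7.7, 40.7, -14], "angular": [0, 0, 0.143]},
  ],
)

```text
t: 3.85
tool_pos: [0.5478, 0.2457, 0.0881]
tcp_rot: [-0.206, 0.979, 0.001, 0.006]
wrist_force: [0.8, -0.1, 0.4]
opening: 0.0939
```

Emit:
move_arm(
  commands=[
    {"grip": 9.4, "dp": [0, 0, -1], "angular": [0, 0, 0]},
    {"grip": 9.4, "dp": [0, 0, -1], "angular": [0, 0, 0]},
    {"grip": 9.4, "dp": [0, 0, -1], "angular": [0, 0, 0]},
  ],
)

```text
t: 4.15
tool_pos: [0.5464, 0.2391, 0.0739]
tcp_rot: [-0.202, 0.979, 0.0, 0.001]
wrist_force: [0.1, 0.0, 0.3]
opening: 0.0942
```

```bash
python3 - <<'E'
from h import *
import pickle
s=robot.sense(); print(s['t'],s['tool_pos'],s['tcp_rot'],s['wrist_force'])
y=2*np.degrees(np.arctan2(s['tcp_rot'][1],s['tcp_rot'][0]))-90; print('tool y ang',y%180)
c=camera_info('wrist'); f=grab_frame('wrist'); cv2.imwrite('pics/wg.png',f[:,:,::-1])
E
```

```text
4.15 [0.54638246 0.23910907 0.07391811] [-2.02085286e-01  9.79367777e-01  8.11375014e-05  5.35770028e-04] [0.08275327 0.03211073 0.27122922]
tool y ang 113.3178583718327
```

View pics/wg.png

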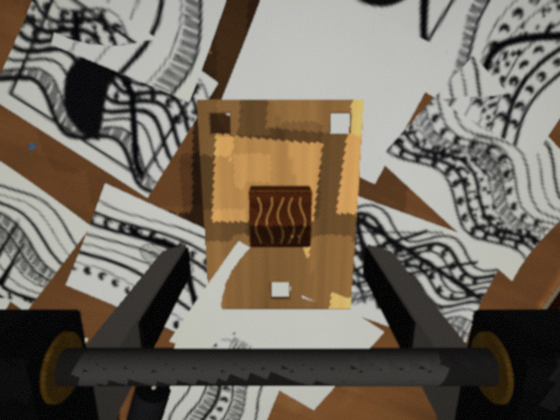

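The block is centred at (280,217), between the fingers, about 3 mm off in y. Descending with that correction and gripping.

Emit:
move_arm(
  commands=[
    {"grip": 9.4, "dp": [0, 0.3, -3], "angular": [0, 0, 0.004]},
    {"grip": 9.4, "dp": [0, 0.3, -5], "angular": [0, 0, 0.004]},
    {"grip": 9.4, "dp": [0, 0.3, -5.8], "angular": [0, 0, 0.004]},
    {"grip": 9.4, "dp": [0, 0.3, -5.8], "angular": [0, 0, 0.004]},
    {"grip": 4.0, "dp": [0, 0.3, -5.8], "angular": [0, 0, 0.004]},
    {"grip": 4.0, "dp": [0, 0.3, -5.8], "angular": [0, 0, 0.004]},
    {"grip": 4.0, "dp": [0, 0.3, -5.8], "angular": [0, 0, 0.004]},
    {"grip": 4.0, "dp": [0, 0.3, -5.8], "angular": [0, 0, 0.004]},
    {"grip": 4.0, "dp": [0, 0.3, -5.8], "angular": [0, 0, 0.004]},
    {"grip": 4.0, "dp": [0, 0.3, -5.8], "angular": [0, 0, 0.004]},
  ],
  squeeze=25,
)

```text
t: 5.2
tool_pos: [0.546, 0.2422, 0.015]
tcp_rot: [-0.204, 0.979, 0.0, 0.0]
wrist_force: [-0.3, 0.3, -1.1]
opening: 0.0496
```

Emit:
move_arm(
  commands=[
    {"grip": 4.0, "dp": [0, 0, 0], "angular": [0, 0, 0]},
    {"grip": 4.0, "dp": [0, 0, 0], "angular": [0, 0, 0]},
    {"grip": 4.0, "dp": [0, 0, 0], "angular": [0, 0, 0]},
  ],
)

```text
t: 5.5
tool_pos: [0.5459, 0.2421, 0.0148]
tcp_rot: [-0.204, 0.979, 0.0, -0.0]
wrist_force: [0.1, -0.4, -0.3]
opening: 0.04
```

The opening went through to 40 mm, so the block (46 mm) isn't between the pads. Looking.

```bash
python3 - <<'E'
from h import *
s=robot.sense(); print(s['t'],s['opening'],s['wrist_force'],s['moment'])
for n in ['wrist','side']: cv2.imwrite(f'pics/{n}_g.png',grab_frame(n)[:,:,::-1])
im=cv2.imread('pics/side_g.png'); cv2.imwrite('pics/side_gc.png',cv2.resize(im[200:340,200:350],None,fx=4,fy=4,interpolation=cv2.INTER_CUBIC))
E
```

```text
5.5 0.04001312433367308 [ 0.13909308 -0.43174386 -0.33178242] [ 0.08154918 -0.02532362  0.0255079 ]
```

View pics/wrist_g.png

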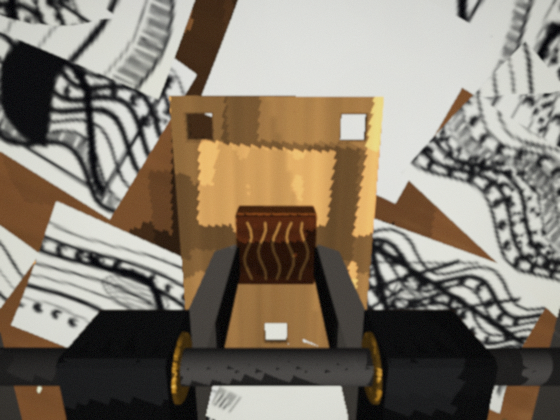

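View pics/side_gc.png

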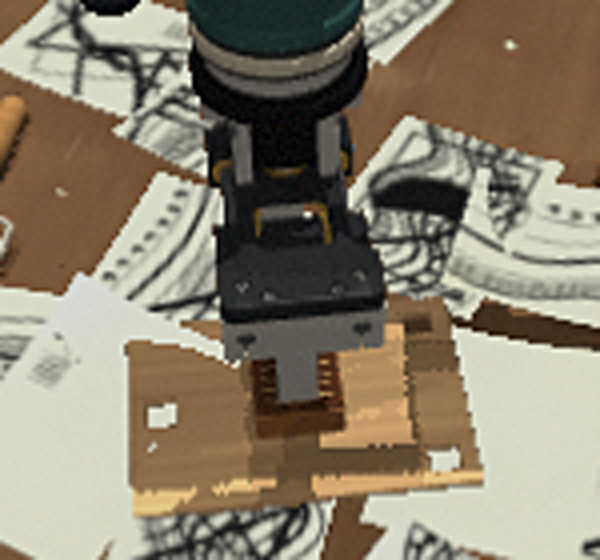

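```bash
python3 - <<'E'
from h import *
c=camera_info('wrist'); s=robot.sense(); print(s['t'])
o=-np.array(c['R']).T@c['t']; print('cam',o)
print('tcp px',proj(c,s['tool_pos']), 'hole2 pred',proj(c,[.6082,.2685,.006]))
p=s['tool_pos']
print(proj(c,[p+[0,0,dz] for dz in (-.008,0,.011)]))
for n,uv,z in [('hL',(199.5,125.5),.006),('hR',(352.5,126.5),.006),('hB',(276,331),.006),('TL',(172,97),.006),('TR',(384,97),.006),('blk front L',(237,283),.026),('front R',(315,283),.026),('bk top L',(237,207),.026),('bk top R',(316,207),.026)]:
    print(n,onz(c,uv,z).round(4))
E
python3 - <<'E'
import cv2
im=cv2.imread('pics/wrist_g.png'); cv2.imwrite('pics/wgc.png',cv2.resize(im[190:350,180:380],None,fx=4,fy=3.7,interpolation=cv2.INTER_CUBIC))
E
```

```text
5.6
cam [0.47259945 0.21015937 0.21539457]
tcp px [[276.42134515 244.59323128]] hole2 pred [[275.3385249  333.20457094]]
[[276.42128651 239.78597878]
 [276.42134515 244.59323128]
 [276.42143268 251.79333743]]
hL [0.5002 0.1744 0.006 ]
hR [0.4659 0.2545 0.006 ]
hB [0.6064 0.2682 0.006 ]
TL [0.4917 0.155  0.006 ]
TR [0.4445 0.2633 0.006 ]
blk front L [0.5731 0.2289 0.026 ]
front R [0.5549 0.2706 0.026 ]
bk top L [0.5303 0.2117 0.026 ]
bk top R [0.513  0.2514 0.026 ]
```

View pics/wgc.png

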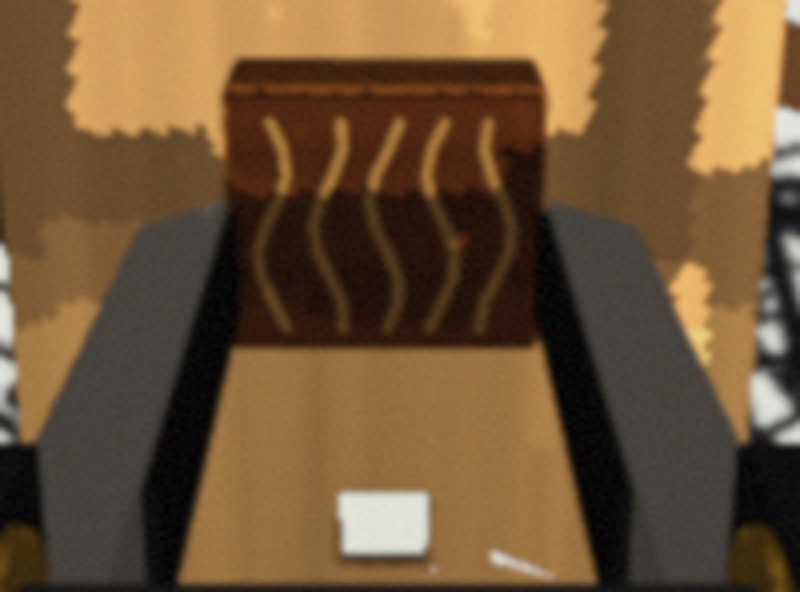

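The picture shows the fingers hugging the block on both sides, and the board is undisturbed. I'll close further and lift slightly to test.

Emit:
move_arm(
  commands=[
    {"grip": 3.0, "dp": [0, 0, 0], "angular": [0, 0, 0]},
    {"grip": 3.0, "dp": [0, 0, 0], "angular": [0, 0, 0]},
    {"grip": 3.0, "dp": [0, 0, 0.5], "angular": [0, 0, 0]},
    {"grip": 3.0, "dp": [0, 0, 1], "angular": [0, 0, 0]},
    {"grip": 3.0, "dp": [0, 0, 1], "angular": [0, 0, 0]},
  ],
)

```text
t: 6.1
tool_pos: [0.5469, 0.2425, 0.0263]
tcp_rot: [-0.204, 0.979, 0.0, 0.001]
wrist_force: [1.4, -0.2, -0.5]
opening: 0.0299
```

```bash
python3 - <<'E'
from h import *
s=robot.sense(); print(s['t'],s['tool_pos'],s['opening'],s['wrist_force'],s['moment'])
im=grab_frame('wrist')[:,:,::-1]
cv2.imwrite('pics/wl.png',im)
im2=grab_frame('side')[:,:,::-1]
cv2.imwrite('pics/sl.png',cv2.resize(im2[200:340,200:350],None,fx=4,fy=4,interpolation=cv2.INTER_CUBIC))
E
```

```text
6.1 [0.54687066 0.24245896 0.02629202] 0.029850954437757798 [ 1.37874076 -0.22818855 -0.53765432] [ 0.0638875  -0.05906338 -0.03294708]
```

View pics/wl.png

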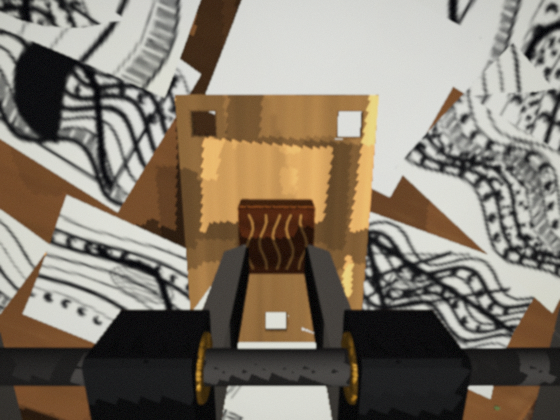

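View pics/sl.png

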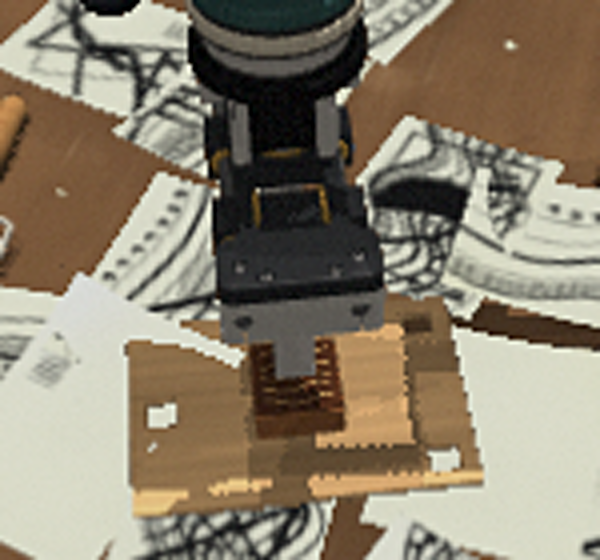

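```bash
python3 - <<'E'
from h import *
cs=camera_info('side');ct=camera_info('top');cw=camera_info('wrist')
s=robot.sense(); print(s['t'])
a=np.radians(113.5); yv=np.array([np.cos(a),np.sin(a),0])
for p in (np.array([.5459,.2421,.0148]),s['tool_pos']):
    tip=p+[0,0,-.008]
    for e in (-.02,.02,-.03,.03):
        u=proj(cs,tip+e*yv)[0]; print(e,'side px',u,'crop',(u-[200,200]+.5)*4-.5)
b=np.array([.5459,.2420,.026])
x=np.array([np.cos(a-np.pi/2),np.sin(a-np.pi/2),0])
for z in (.006,.026):
  for sx in(-.022,.022):
    for sy in (-.023,.023):
        u=proj(cs,[b[0],b[1],z]+sx*x+sy*yv)[0]; print(z,sx,sy,'crop',((u-[200,200]+.5)*4-.5).round())
f=grab_frame('top')[:,:,::-1]
cv2.imwrite('pics/tl.png',cv2.resize(f[160:320,130:330],None,fx=4,fy=3.7,interpolation=cv2.INTER_CUBIC))
E
```

```text
6.2
-0.02 side px [273.81406217 290.87597455] crop [296.75624869 365.0038982 ]
0.02 side px [275.87974768 306.34141704] crop [305.01899073 426.86566815]
-0.03 side px [273.31952326 287.16991837] crop [294.77809304 350.1796735 ]
0.03 side px [276.41913556 310.37579771] crop [307.17654223 443.00319085]
-0.02 side px [273.45562424 287.50575159] crop [295.32249695 351.52300636]
0.02 side px [275.52520821 302.98136529] crop [303.60083284 413.42546118]
-0.03 side px [272.96035334 283.79878977] crop [293.34141337 336.69515908]
0.03 side px [276.06583767 307.02009763] crop [305.76335067 429.58039052]
0.006 -0.022 -0.023 crop [339. 357.]
0.006 -0.022 0.023 crop [350. 428.]
0.006 0.022 -0.023 crop [254. 366.]
0.006 0.022 0.023 crop [261. 437.]
0.026 -0.022 -0.023 crop [338. 331.]
0.026 -0.022 0.023 crop [349. 402.]
0.026 0.022 -0.023 crop [252. 340.]
0.026 0.022 0.023 crop [260. 411.]
```

View pics/tl.png

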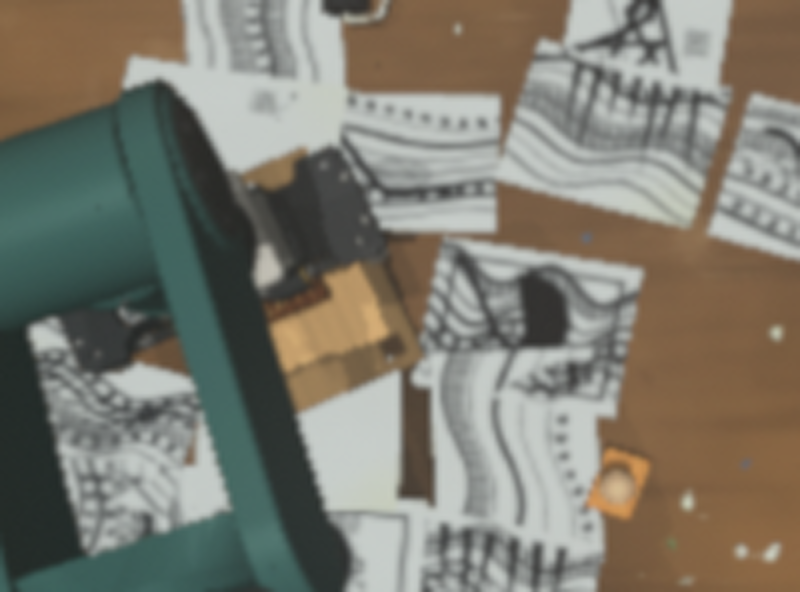

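The views agree. Across the wrist and side pictures the real fingertips sit roughly 25–35 mm behind where the stated tool frame puts them, and the jaws closed in the air above the block. The arm itself read no contact. I'll reopen and feel my way down in steps.

Emit:
move_arm(
  commands=[
    {"grip": 7, "dp": [-0.1, 0, 0], "angular": [0, 0, 0]},
    {"grip": 7, "dp": [-0.1, 0, 0], "angular": [0, 0, 0]},
    {"grip": 7, "dp": [-0.1, 0, 0], "angular": [0, 0, 0]},
    {"grip": 7, "dp": [-0.1, 0, 0], "angular": [0, 0, 0]},
    {"grip": 7, "dp": [-0.1, 0, 0], "angular": [0, 0, 0]},
    {"grip": 7, "dp": [-0.1, 0, -1], "angular": [0, 0, 0]},
    {"grip": 7, "dp": [-0.1, 0, -1.5], "angular": [0, 0, 0]},
    {"grip": 7, "dp": [-0.1, 0, -2], "angular": [0, 0, 0]},
    {"grip": 7, "dp": [-0.1, 0, -2], "angular": [0, 0, 0]},
  ],
)

```text
t: 7.15
tool_pos: [0.544, 0.2418, 0.0033]
tcp_rot: [-0.204, 0.979, -0.0, -0.001]
wrist_force: [0.1, -0.8, -0.5]
opening: 0.0701
```

```bash
python3 - <<'E'
from h import *
s=robot.sense(); print(s['t'],s['tool_pos'],s['opening'],s['wrist_force'],s['moment'])
im=grab_frame('wrist')[:,:,::-1]
im2=grab_frame('side')[:,:,::-1]
a=cv2.resize(im[190:350,170:390],None,fx=2,fy=2,interpolation=cv2.INTER_CUBIC)
b=cv2.resize(im2[230:340,220:330],(320,320),interpolation=cv2.INTER_CUBIC)
cv2.imwrite('pics/d1.png',np.hstack([a,b]))
E
```

```text
7.15 [0.54396817 0.24179945 0.00326988] 0.07007703822895674 [ 0.06429166 -0.8037649  -0.50990169] [0.04247843 0.03254607 0.01211439]
```

View pics/d1.png

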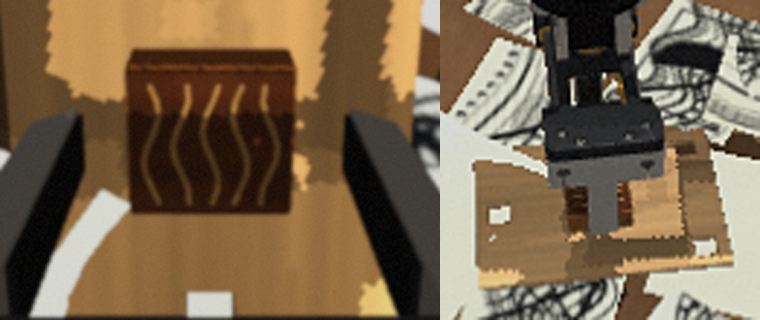

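Emit:
move_arm(
  commands=[
    {"grip": 7, "dp": [0.1, 0, -0.5], "angular": [0, 0, 0]},
    {"grip": 7, "dp": [0.1, 0, -1.0], "angular": [0, 0, 0]},
    {"grip": 7, "dp": [0.1, 0, -1.0], "angular": [0, 0, 0]},
  ],
)

```text
t: 7.55
tool_pos: [0.5453, 0.2419, -0.0062]
tcp_rot: [-0.204, 0.979, -0.0, -0.001]
wrist_force: [-0.7, 0.7, -0.6]
opening: 0.0701
```

```bash
python3 - <<'E'
from h import *
s=robot.sense(); print(s['t'],s['tool_pos'],s['opening'],s['wrist_force'],s['moment'])
im=grab_frame('wrist')[:,:,::-1]
im2=grab_frame('side')[:,:,::-1]
a=cv2.resize(im[190:350,170:390],None,fx=2,fy=2,interpolation=cv2.INTER_CUBIC)
b=cv2.resize(im2[230:340,220:330],(320,320),interpolation=cv2.INTER_CUBIC)
cv2.imwrite('pics/d2.png',np.hstack([a,b]))
E
```

```text
7.55 [ 0.54527738  0.24190437 -0.00621698] 0.0700608524491309 [-0.74485235  0.7345193  -0.63239666] [ 0.05236703  0.05597546 -0.02283545]
```

View pics/d2.png

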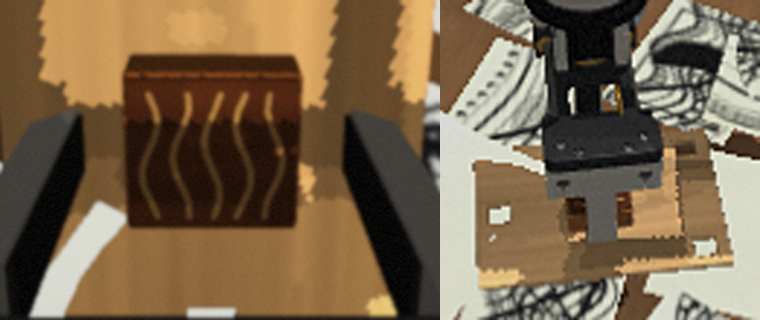

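Emit:
move_arm(
  commands=[
    {"grip": 7, "dp": [0.1, 0, -0.3], "angular": [0, 0, 0]},
    {"grip": 7, "dp": [0.1, 0, -0.5], "angular": [0, 0, 0]},
    {"grip": 7, "dp": [0.1, 0, -0.5], "angular": [0, 0, 0]},
  ],
)

```text
t: 7.95
tool_pos: [0.5467, 0.2421, -0.0106]
tcp_rot: [-0.204, 0.979, -0.0, -0.0]
wrist_force: [0.3, 0.0, -0.7]
opening: 0.0699
```

Emit:
move_arm(
  commands=[
    {"grip": 7, "dp": [0, 0, -0.2], "angular": [0, 0, 0]},
    {"grip": 7, "dp": [0, 0, -0.2], "angular": [0, 0, 0]},
  ],
)

```text
t: 8.15
tool_pos: [0.5467, 0.2421, -0.0124]
tcp_rot: [-0.204, 0.979, 0.0, -0.0]
wrist_force: [0.3, 0.5, -0.4]
opening: 0.07
```

```bash
python3 - <<'E'
from h import *
s=robot.sense(); print(s['t'],s['tool_pos'],s['opening'],s['wrist_force'],s['moment'])
im=grab_frame('wrist')[:,:,::-1]
im2=grab_frame('side')[:,:,::-1]
a=cv2.resize(im[190:350,170:390],None,fx=2,fy=2,interpolation=cv2.INTER_CUBIC)
b=cv2.resize(im2[230:340,220:330],(320,320),interpolation=cv2.INTER_CUBIC)
cv2.imwrite('pics/d3.png',np.hstack([a,b]))
E
```

```text
8.15 [ 0.54674798  0.24208549 -0.01243325] 0.07004179650324781 [ 0.2549948   0.4727741  -0.42492799] [ 0.06009801  0.00378543 -0.04609234]
```

View pics/d3.png

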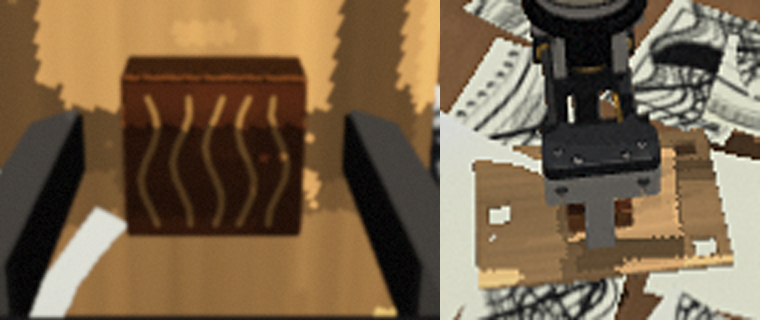

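Emit:
move_arm(
  commands=[
    {"grip": 3.5, "dp": [0, 0, 0], "angular": [0, 0, 0]},
    {"grip": 3.5, "dp": [0, 0, 0], "angular": [0, 0, 0]},
    {"grip": 3.5, "dp": [0, 0, 0], "angular": [0, 0, 0]},
    {"grip": 3.5, "dp": [0, 0, 0], "angular": [0, 0, 0]},
    {"grip": 3.5, "dp": [0, 0, 0], "angular": [0, 0, 0]},
    {"grip": 3.5, "dp": [0, 0, 0], "angular": [0, 0, 0]},
  ],
)

```text
t: 8.85
tool_pos: [0.547, 0.2422, -0.0121]
tcp_rot: [-0.204, 0.979, 0.0, 0.0]
wrist_force: [0.2, 0.5, 1.1]
opening: 0.046
```

Gripped now, with the opening at 46.0 mm. Lifting.

Emit:
move_arm(
  commands=[
    {"grip": 3.5, "dp": [0, 0, 0], "angular": [0, 0, 0]},
    {"grip": 3.5, "dp": [0, 0, 2], "angular": [0, 0, 0]},
    {"grip": 3.5, "dp": [0, 0, 5], "angular": [0, 0, 0]},
    {"grip": 3.5, "dp": [0, 0, 9], "angular": [0, 0, 0]},
    {"grip": 3.5, "dp": [0, 0, 9], "angular": [0, 0, 0]},
    {"grip": 3.5, "dp": [0, 0, 9], "angular": [0, 0, 0]},
  ],
  squeeze=40,
)

```text
t: 9.45
tool_pos: [0.5472, 0.2422, 0.0781]
tcp_rot: [-0.204, 0.979, 0.0, 0.001]
wrist_force: [-0.2, -0.2, -3.1]
opening: 0.0454
```

```bash
python3 - <<'E'
from h import *
s=robot.sense(); print(s['t'],s['tool_pos'],s['opening'],s['wrist_force'],s['moment'])
im=grab_frame('wrist')[:,:,::-1]
im2=grab_frame('side')[:,:,::-1]
b=cv2.resize(im2[180:340,200:360],(420,420),interpolation=cv2.INTER_CUBIC)
cv2.imwrite('pics/l2.png',np.hstack([im[:,100:460],b]))
E
```

```text
9.45 [0.54721774 0.24222278 0.07808028] 0.04539587192279061 [-0.21699026 -0.19651138 -3.09539458] [ 0.05455658  0.0491529  -0.00551502]
```

View pics/l2.png

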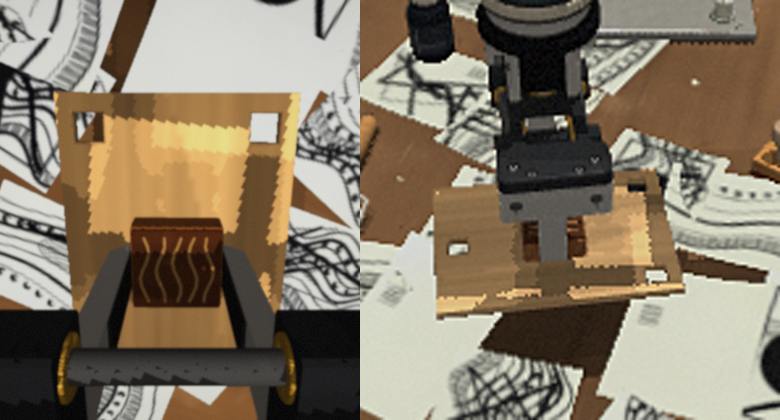

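The board is lifted and level, with 3 N on the wrist. Carrying it to the bed.

Emit:
move_arm(
  commands=[
    {"grip": 3.5, "dp": [2.7, -43.6, 0.5], "angular": [0, 0, -0.148]},
    {"grip": 3.5, "dp": [2.7, -43.6, 0.5], "angular": [0, 0, -0.148]},
    {"grip": 3.5, "dp": [2.7, -43.6, 0.5], "angular": [0, 0, -0.148]},
    {"grip": 3.5, "dp": [2.7, -43.6, 0.5], "angular": [0, 0, -0.148]},
    {"grip": 3.5, "dp": [2.7, -43.6, 0.5], "angular": [0, 0, -0.148]},
    {"grip": 3.5, "dp": [2.7, -43.6, 0.5], "angular": [0, 0, -0.148]},
    {"grip": 3.5, "dp": [2.7, -43.6, 0.5], "angular": [0, 0, -0.148]},
    {"grip": 3.5, "dp": [2.7, -43.6, 0.5], "angular": [0, 0, -0.148]},
    {"grip": 3.5, "dp": [2.7, -43.6, 0.5], "angular": [0, 0, -0.148]},
    {"grip": 3.5, "dp": [2.7, -43.6, 0.5], "angular": [0, 0, -0.148]},
  ],
)

```text
t: 10.55
tool_pos: [0.5721, -0.1987, 0.0796]
tcp_rot: [-0.128, 0.992, 0.0, -0.002]
wrist_force: [0.2, 0.9, -3.1]
opening: 0.0455
```

Emit:
move_arm(
  commands=[
    {"grip": 3.5, "dp": [0, 0, 0], "angular": [0, 0, 0]},
    {"grip": 3.5, "dp": [0, 0, 0], "angular": [0, 0, 0]},
    {"grip": 3.5, "dp": [0, 0, 0], "angular": [0, 0, 0]},
  ],
)

```text
t: 10.85
tool_pos: [0.5736, -0.1922, 0.082]
tcp_rot: [-0.132, 0.991, 0.001, -0.001]
wrist_force: [-0.4, 0.1, -2.0]
opening: 0.0452
```

```bash
python3 - <<'E'
from h import *
import pickle
s=robot.sense(); print(s['t'],s['tool_pos'],s['opening'],s['wrist_force'],s['moment'])
y=2*np.degrees(np.arctan2(s['tcp_rot'][1],s['tcp_rot'][0]))-90; print('tool y ang',y%180)
c=camera_info('wrist')
im=grab_frame('wrist')[:,:,::-1]
im2=grab_frame('side')[:,:,::-1]
cv2.imwrite('pics/p_w.png',im);cv2.imwrite('pics/p_s.png',im2);pickle.dump((c,s),open('p.pkl','wb'))
b=cv2.resize(im2[80:240,220:380],(420,420),interpolation=cv2.INTER_CUBIC)
cv2.imwrite('pics/p.png',np.hstack([im[:,100:460],b]))
E
```

```text
10.85 [ 0.57362304 -0.19216189  0.08197766] 0.0452134739942686 [-0.43276453  0.05380352 -2.02780231] [ 0.06374059  0.02366064 -0.04878297]
tool y ang 105.18886984530235
```

View pics/p.png

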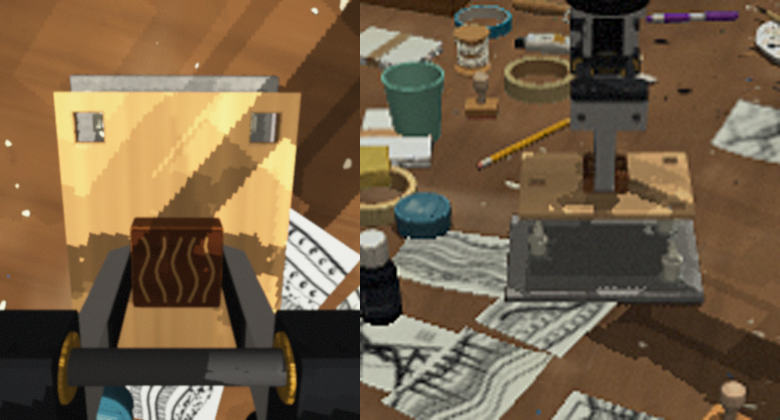

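```bash
python3 - <<'E'
from h import *
from fit import fit
import pickle
im=cv2.imread('pics/p_w.png'); cv2.imwrite('pics/p_wc.png',cv2.resize(im[65:165,145:410],None,fx=3,fy=5,interpolation=cv2.INTER_CUBIC))
E
```

```text
(no output)
```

View pics/p_wc.png

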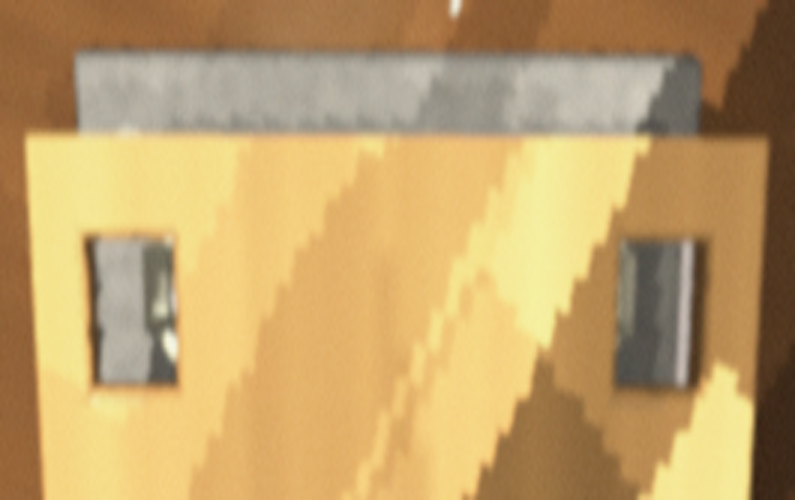

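```bash
python3 - <<'E'
from h import *
import pickle
c,s=pickle.load(open('p.pkl','rb'))
P=lambda x,y:(145+(x+.5)/3-.5,65+(y+.5)/5-.5)
a=np.radians(15.0);ex=np.array([np.cos(a),np.sin(a)]);ey=np.array([-np.sin(a),np.cos(a)])
t0=np.array([.5733,-.1938])
for n,p,z in [('bedL',(76,55),.012),('bedR',(700,55),.012),('bdL',(26,137),.1),('bdR',(768,140),.1),('hL',(133,310),.1),('hR',(656,312),.1)]:
    w=onz(c,P(*p),z)[:2]-t0; print(n,'bed-frame mm',(1000*np.array([w@ex,w@ey])).round(1))
w=s['tool_pos'][:2]-t0;print('tool',1000*w@ex,1000*w@ey)
E
```

```text
bedL bed-frame mm [-99.5 -74.1]
bedR bed-frame mm [-100.    73.4]
bdL bed-frame mm [-85.4 -58.3]
bdR bed-frame mm [-85.5  61.5]
hL bed-frame mm [-69.  -42.1]
hR bed-frame mm [-69.1  44.6]
tool 0.736010453079206 1.4986792739725723
```

The board needs about +0.8 mm along the bed's x and −1.6 mm along its y. Correcting and lowering to just above the tips.

Emit:
move_arm(
  commands=[
    {"grip": 3.5, "dp": [0.12, -0.14, 0], "angular": [0, 0, -0.002]},
    {"grip": 3.5, "dp": [0.12, -0.14, -1.5], "angular": [0, 0, -0.002]},
    {"grip": 3.5, "dp": [0.12, -0.14, -3.0], "angular": [0, 0, -0.002]},
    {"grip": 3.5, "dp": [0.12, -0.14, -3.2], "angular": [0, 0, -0.002]},
    {"grip": 3.5, "dp": [0.12, -0.14, -3.2], "angular": [0, 0, -0.002]},
  ],
)

```text
t: 11.45
tool_pos: [0.5739, -0.1947, 0.0487]
tcp_rot: [-0.13, 0.991, 0.001, -0.002]
wrist_force: [0.1, -0.1, -2.0]
opening: 0.0455
```

```bash
python3 - <<'E'
from h import *
import pickle
s=robot.sense(); print(s['t'],s['tool_pos'],s['opening'],s['wrist_force'])
y=2*np.degrees(np.arctan2(s['tcp_rot'][1],s['tcp_rot'][0]))-90; print('tool y ang',y%180)
c=camera_info('wrist')
im=grab_frame('wrist')[:,:,::-1]
im2=grab_frame('side')[:,:,::-1]
pickle.dump((c,s),open('p2.pkl','wb')); cv2.imwrite('pics/p2_w.png',im)
a=cv2.resize(im[65:165,145:410],None,fx=3,fy=3,interpolation=cv2.INTER_CUBIC)
b=cv2.resize(im2[120:210,250:370],(795,300*2),interpolation=cv2.INTER_CUBIC)[200:500]
cv2.imwrite('pics/p2.png',np.vstack([a,b]))
E
```

```text
11.45 [ 0.57391549 -0.19470454  0.04873028] 0.0454517124359325 [ 0.08350101 -0.12636443 -1.98786629]
tool y ang 104.96436284467589
```

View pics/p2.png

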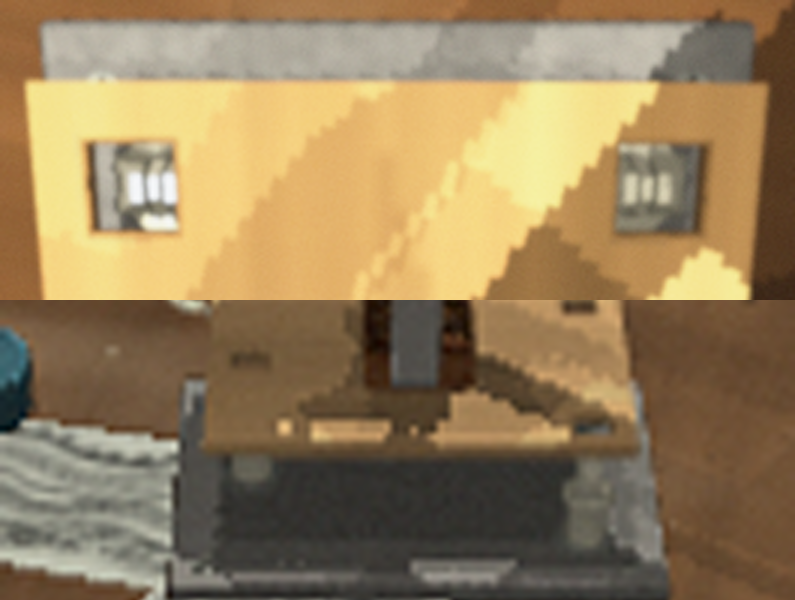

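The left and right tips show inside the holes (≈(150,187) and (650,187) in the crop), consistent with parallax. Lowering by feel.

Emit:
move_arm(
  commands=[
    {"grip": 3.5, "dp": [0.03, 0, -0.4], "angular": [0, 0, 0]},
    {"grip": 3.5, "dp": [0.03, 0, -0.7], "angular": [0, 0, 0]},
    {"grip": 3.5, "dp": [0.03, 0, -0.9], "angular": [0, 0, 0]},
  ],
)

```text
t: 11.85
tool_pos: [0.5755, -0.1953, 0.0417]
tcp_rot: [-0.13, 0.991, 0.0, -0.0]
wrist_force: [-0.4, 0.1, -2.9]
opening: 0.0457
```

Emit:
move_arm(
  commands=[
    {"grip": 3.5, "dp": [0, 0, -0.2], "angular": [0, 0, 0]},
    {"grip": 3.5, "dp": [0, 0, -0.2], "angular": [0, 0, 0]},
  ],
)

```text
t: 12.05
tool_pos: [0.5752, -0.1952, 0.0394]
tcp_rot: [-0.13, 0.991, 0.0, -0.0]
wrist_force: [0.2, 0.6, -3.3]
opening: 0.0458
```

Wrist y is about 1.5 mm past target. Correcting, then going on down.

Emit:
move_arm(
  commands=[
    {"grip": 3.5, "dp": [-0.04, 0.15, 0], "angular": [0, 0, 0]},
    {"grip": 3.5, "dp": [-0.04, 0.15, -0.2], "angular": [0, 0, 0]},
    {"grip": 3.5, "dp": [-0.04, 0.15, -0.3], "angular": [0, 0, 0]},
  ],
)

```text
t: 12.35
tool_pos: [0.5751, -0.1937, 0.0368]
tcp_rot: [-0.13, 0.991, 0.0, 0.0]
wrist_force: [0.1, -0.6, -1.7]
opening: 0.0456
```

```bash
python3 - <<'E'
from h import *
import pickle
s=robot.sense(); print(s['t'],s['tool_pos'],s['opening'],s['wrist_force'],s['moment'])
im=grab_frame('wrist')[:,:,::-1]
im2=grab_frame('side')[:,:,::-1]
cv2.imwrite('pics/p3_w.png',im)
a=cv2.resize(im[65:165,145:410],None,fx=3,fy=3,interpolation=cv2.INTER_CUBIC)
b=cv2.resize(im2[120:210,250:370],(795,300*2),interpolation=cv2.INTER_CUBIC)[200:500]
cv2.imwrite('pics/p3.png',np.vstack([a,b]))
E
```

```text
12.35 [ 0.57507637 -0.19369507  0.03680016] 0.04558138002165939 [ 0.11018552 -0.59478243 -1.71819033] [0.01459538 0.10282204 0.00130282]
```

View pics/p3.png

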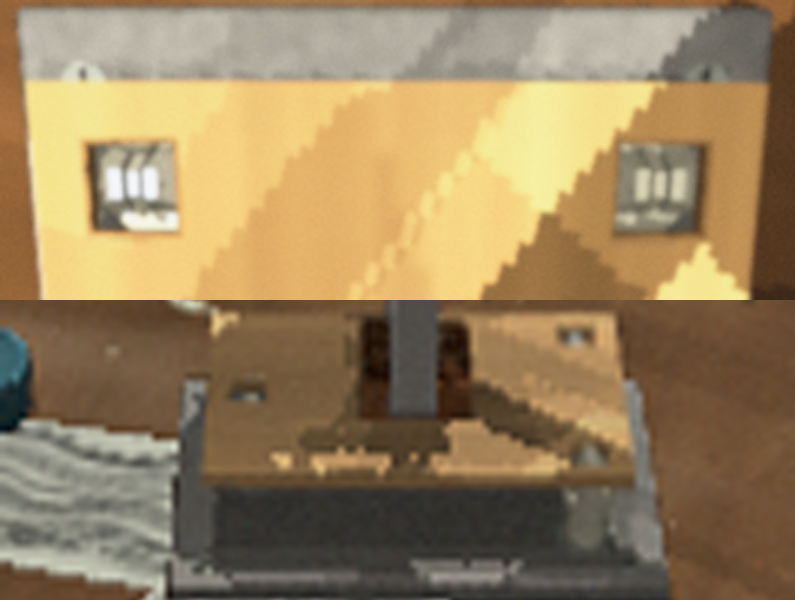

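Both tips are centred in their holes, at crop (132,183) and (661,183). I'll continue lowering.

Emit:
move_arm(
  commands=[
    {"grip": 3.5, "dp": [0, 0, -0.15], "angular": [0, 0, 0]},
    {"grip": 3.5, "dp": [0, 0, -0.3], "angular": [0, 0, 0]},
  ],
)

```text
t: 12.65
tool_pos: [0.5754, -0.1939, 0.0345]
tcp_rot: [-0.13, 0.991, -0.0, 0.0]
wrist_force: [0.1, -0.1, 2.6]
opening: 0.0453
```

Emit:
move_arm(
  commands=[
    {"grip": 3.5, "dp": [0, 0, -0.15], "angular": [0, 0, 0]},
    {"grip": 3.5, "dp": [0, 0, -0.15], "angular": [0, 0, 0]},
  ],
)

```text
t: 12.85
tool_pos: [0.5756, -0.1939, 0.0332]
tcp_rot: [-0.13, 0.991, -0.0, 0.001]
wrist_force: [-0.0, -0.4, 2.8]
opening: 0.0455
```

There's about 5 N of contact, so the board sits on the tapers. Releasing and lifting clear.

Emit:
move_arm(
  commands=[
    {"grip": 5.6, "dp": [0, 0, 0], "angular": [0, 0, 0]},
    {"grip": 6.5, "dp": [0, 0, 0], "angular": [0, 0, 0]},
    {"grip": 6.5, "dp": [0, 0, 0], "angular": [0, 0, 0]},
    {"grip": 6.5, "dp": [0, 0, 0.5], "angular": [0, 0, 0]},
    {"grip": 6.5, "dp": [0, 0, 2.5], "angular": [0, 0, 0]},
    {"grip": 6.5, "dp": [0, 0, 5], "angular": [0, 0, 0]},
    {"grip": 6.5, "dp": [0, 0, 5], "angular": [0, 0, 0]},
  ],
)

```text
t: 13.55
tool_pos: [0.5778, -0.1949, 0.087]
tcp_rot: [-0.13, 0.991, -0.002, 0.004]
wrist_force: [0.2, -0.5, 1.3]
opening: 0.0649
```

```bash
python3 - <<'E'
from h import *
import pickle
s=robot.sense(); print(s['t'],s['tool_pos'],s['opening'],s['wrist_force'],s['moment'])
c=camera_info('wrist')
im=grab_frame('wrist')[:,:,::-1]
im2=grab_frame('side')[:,:,::-1]
cv2.imwrite('pics/r1_w.png',im); cv2.imwrite('pics/r1_s.png',im2);pickle.dump((c,s),open('r1.pkl','wb'))
b=cv2.resize(im2[120:210,250:370],(560,420),interpolation=cv2.INTER_CUBIC)
cv2.imwrite('pics/r1.png',np.hstack([im[:340,150:390],b[:340]]))
E
```

```text
13.55 [ 0.57776525 -0.1949355   0.08699483] 0.0648864690234761 [ 0.22145172 -0.5083751   1.3370928 ] [ 0.00967797 -0.01356234 -0.00995298]
```

View pics/r1.png

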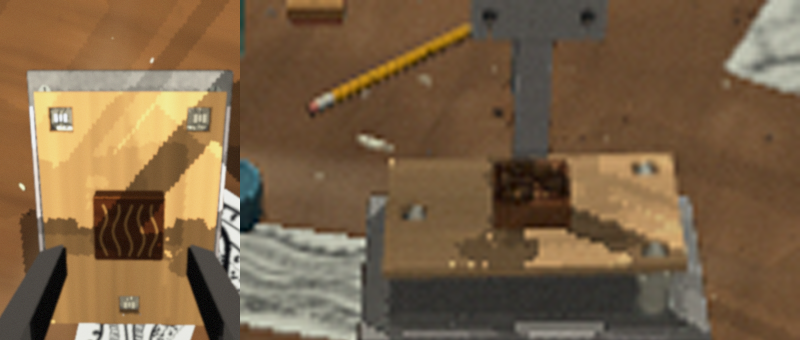

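The board rests with the three tips showing in its holes. Closing the fingers and going above the press point for standoff 2.

Emit:
move_arm(
  commands=[
    {"grip": 0, "dp": [4.1, 1.1, 0], "angular": [0, 0, 0]},
    {"grip": 0, "dp": [4.1, 1.1, 0], "angular": [0, 0, 0]},
    {"grip": 0, "dp": [4.1, 1.1, 0], "angular": [0, 0, 0]},
    {"grip": 0, "dp": [4.1, 1.1, 0], "angular": [0, 0, 0]},
    {"grip": 0, "dp": [4.1, 1.1, 0], "angular": [0, 0, 0]},
    {"grip": 0, "dp": [4.1, 1.1, -2], "angular": [0, 0, 0]},
    {"grip": 0, "dp": [4.1, 1.1, -3.5], "angular": [0, 0, 0]},
    {"grip": 0, "dp": [4.1, 1.1, -3.5], "angular": [0, 0, 0]},
  ],
)

```text
t: 14.45
tool_pos: [0.6136, -0.1821, 0.0441]
tcp_rot: [-0.13, 0.992, 0.001, -0.003]
wrist_force: [0.4, 0.2, -0.9]
opening: 0.0044
```

```bash
python3 - <<'E'
from h import *
import pickle
s=robot.sense(); print(s['t'],s['tool_pos'],s['opening'],s['wrist_force'],s['moment'])
im=grab_frame('wrist')[:,:,::-1]
im2=grab_frame('side')[:,:,::-1]
b=cv2.resize(im2[100:210,240:380],(534,420),interpolation=cv2.INTER_CUBIC)
cv2.imwrite('pics/s2a.png',np.hstack([im[:,150:400],b]))
E
```

```text
14.45 [ 0.61356417 -0.18214127  0.04414981] 0.004351420503025167 [ 0.41151052  0.17593323 -0.85577153] [ 0.06311637  0.03078233 -0.00304765]
```

View pics/s2a.png

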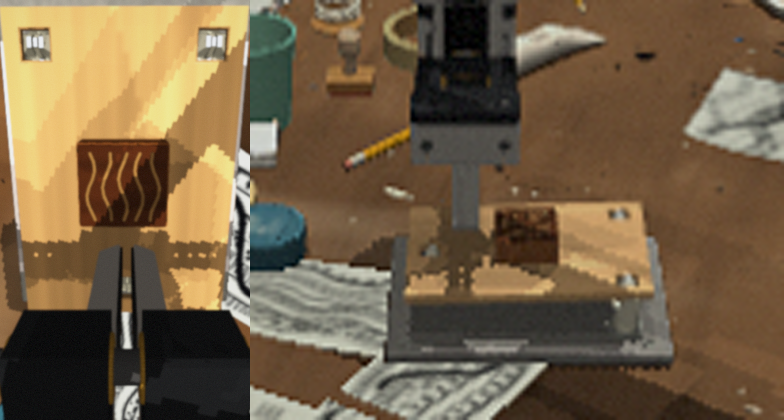

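The fingertips are between the block and hole 2. Descending by feel.

Emit:
move_arm(
  commands=[
    {"grip": 0, "dp": [0.2, 0, -0.5], "angular": [0, 0, 0]},
    {"grip": 0, "dp": [0.2, 0, -0.9], "angular": [0, 0, 0]},
    {"grip": 0, "dp": [0.2, 0, -1.0], "angular": [0, 0, 0]},
    {"grip": 0, "dp": [0.2, 0, -1.1], "angular": [0, 0, 0]},
  ],
)

```text
t: 14.95
tool_pos: [0.6181, -0.1827, 0.0363]
tcp_rot: [-0.13, 0.991, 0.0, 0.0]
wrist_force: [0.7, -0.5, 0.7]
opening: 0.0005
```

Emit:
move_arm(
  commands=[
    {"grip": 0, "dp": [0, 0, -0.1], "angular": [0, 0, 0]},
    {"grip": 0, "dp": [0, 0, -0.2], "angular": [0, 0, 0]},
  ],
)

```text
t: 15.15
tool_pos: [0.6182, -0.1828, 0.0345]
tcp_rot: [-0.13, 0.991, -0.0, 0.0]
wrist_force: [0.1, 0.8, 0.5]
opening: 0.0004
```

Emit:
move_arm(
  commands=[
    {"grip": 0, "dp": [0, 0, -0.1], "angular": [0, 0, 0]},
    {"grip": 0, "dp": [0, 0, -0.15], "angular": [0, 0, 0]},
  ],
)

```text
t: 15.35
tool_pos: [0.618, -0.1828, 0.0328]
tcp_rot: [-0.13, 0.991, 0.0, -0.0]
wrist_force: [-0.7, -0.2, 0.1]
opening: 0.0005
```

Emit:
move_arm(
  commands=[
    {"grip": 0, "dp": [0, 0, -0.1], "angular": [0, 0, 0]},
    {"grip": 0, "dp": [0, 0, -0.2], "angular": [0, 0, 0]},
  ],
)

```text
t: 15.55
tool_pos: [0.6181, -0.1828, 0.0308]
tcp_rot: [-0.13, 0.991, 0.0, 0.0]
wrist_force: [0.0, -0.5, -1.1]
opening: 0.0007
```

Emit:
move_arm(
  commands=[
    {"grip": 0, "dp": [0, 0, -0.1], "angular": [0, 0, 0]},
    {"grip": 0, "dp": [0, 0, -0.15], "angular": [0, 0, 0]},
  ],
)

```text
t: 15.75
tool_pos: [0.618, -0.1827, 0.0292]
tcp_rot: [-0.13, 0.991, 0.0, -0.0]
wrist_force: [0.6, 0.3, -0.3]
opening: 0.0001
```

Emit:
move_arm(
  commands=[
    {"grip": 0, "dp": [0, 0, -0.1], "angular": [0, 0, 0]},
    {"grip": 0, "dp": [0, 0, -0.15], "angular": [0, 0, 0]},
  ],
)

```text
t: 15.95
tool_pos: [0.6181, -0.1827, 0.0277]
tcp_rot: [-0.13, 0.991, 0.0, -0.0]
wrist_force: [0.8, 0.2, 0.6]
opening: 0.0005
```

Emit:
move_arm(
  commands=[
    {"grip": 0, "dp": [0, 0, -0.1], "angular": [0, 0, 0]},
    {"grip": 0, "dp": [0, 0, -0.15], "angular": [0, 0, 0]},
  ],
)

```text
t: 16.15
tool_pos: [0.6182, -0.1829, 0.0273]
tcp_rot: [-0.13, 0.991, -0.0, 0.0]
wrist_force: [-1.7, 0.2, 4.2]
opening: 0.0002
```

Emit:
move_arm(
  commands=[
    {"grip": 0, "dp": [0, 0, -0.1], "angular": [0, 0, 0]},
    {"grip": 0, "dp": [0, 0, -0.15], "angular": [0, 0, 0]},
  ],
)

```text
t: 16.35
tool_pos: [0.6183, -0.183, 0.0265]
tcp_rot: [-0.13, 0.991, -0.0, 0.0]
wrist_force: [-3.1, -0.0, 8.0]
opening: 0.0003
```

Emit:
move_arm(
  commands=[
    {"grip": 0, "dp": [0, 0, -0.1], "angular": [0, 0, 0]},
    {"grip": 0, "dp": [0, 0, -0.15], "angular": [0, 0, 0]},
  ],
)

```text
t: 16.55
tool_pos: [0.6185, -0.183, 0.0258]
tcp_rot: [-0.13, 0.991, -0.0, 0.001]
wrist_force: [-3.6, 1.5, 10.2]
opening: 0.0007
```

Emit:
move_arm(
  commands=[
    {"grip": 0, "dp": [0, 0, -0.1], "angular": [0, 0, 0]},
    {"grip": 0, "dp": [0, 0, -0.1], "angular": [0, 0, 0]},
  ],
)

```text
t: 16.75
tool_pos: [0.6187, -0.183, 0.025]
tcp_rot: [-0.13, 0.991, -0.001, 0.001]
wrist_force: [0.4, 0.3, 2.8]
opening: 0.0004
```

Emit:
move_arm(
  commands=[
    {"grip": 0, "dp": [0, 0, -0.1], "angular": [0, 0, 0]},
    {"grip": 0, "dp": [0, 0, -0.1], "angular": [0, 0, 0]},
  ],
)

```text
t: 16.95
tool_pos: [0.6186, -0.1829, 0.022]
tcp_rot: [-0.13, 0.991, -0.0, 0.001]
wrist_force: [-0.1, 0.7, 4.5]
opening: 0.0004
```

Emit:
move_arm(
  commands=[
    {"grip": 0, "dp": [0, 0, -0.1], "angular": [0, 0, 0]},
    {"grip": 0, "dp": [0, 0, -0.15], "angular": [0, 0, 0]},
  ],
)

```text
t: 17.15
tool_pos: [0.6184, -0.1829, 0.0196]
tcp_rot: [-0.13, 0.991, -0.0, 0.0]
wrist_force: [0.5, 0.5, 6.3]
opening: 0.0001
```

Emit:
move_arm(
  commands=[
    {"grip": 0, "dp": [0, 0, -0.1], "angular": [0, 0, 0]},
    {"grip": 0, "dp": [0, 0, -0.15], "angular": [0, 0, 0]},
  ],
)

```text
t: 17.35
tool_pos: [0.6185, -0.1829, 0.0194]
tcp_rot: [-0.13, 0.991, -0.0, 0.001]
wrist_force: [-2.6, 0.7, 8.8]
opening: 0.0006
```

Emit:
move_arm(
  commands=[
    {"grip": 0, "dp": [0, 0, -0.1], "angular": [0, 0, 0]},
    {"grip": 0, "dp": [0, 0, -0.1], "angular": [0, 0, 0]},
  ],
)

```text
t: 17.55
tool_pos: [0.6186, -0.1829, 0.0193]
tcp_rot: [-0.13, 0.991, -0.0, 0.001]
wrist_force: [-1.8, 1.6, 9.9]
opening: 0.0005
```

Emit:
move_arm(
  commands=[
    {"grip": 0, "dp": [0, 0, -0.1], "angular": [0, 0, 0]},
    {"grip": 0, "dp": [0, 0, -0.2], "angular": [0, 0, 0]},
  ],
)

```text
t: 17.75
tool_pos: [0.6187, -0.183, 0.0191]
tcp_rot: [-0.13, 0.991, -0.001, 0.001]
wrist_force: [-6.1, 2.2, 18.3]
opening: 0.0004
```

```bash
python3 - <<'E'
from h import *
s=robot.sense(); print(s['t'],s['tool_pos'],s['wrist_force'])
im=grab_frame('wrist')[:,:,::-1]
im2=grab_frame('side')[:,:,::-1]
b=cv2.resize(im2[100:210,240:380],(534,420),interpolation=cv2.INTER_CUBIC)
cv2.imwrite('pics/s2b.png',np.hstack([im[:,150:400],b]))
E
```

```text
17.75 [ 0.61872162 -0.18297274  0.01905538] [-6.1006643   2.20510742 18.25561716]
```

View pics/s2b.png

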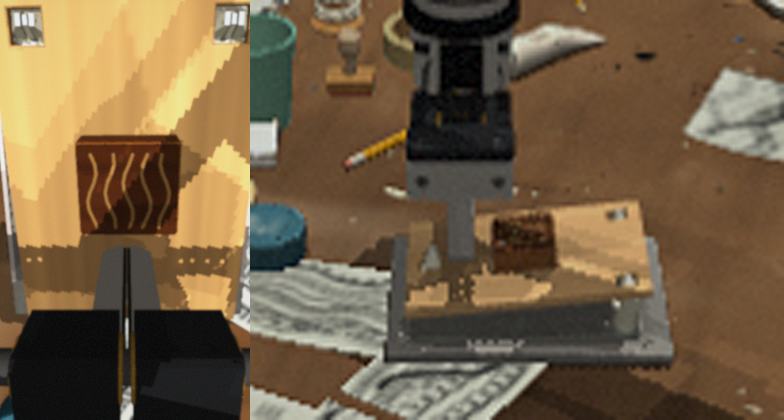

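Standoff 2 has gone through: it dropped about 8 mm and then stopped hard at 18 N, and its head stands out of the hole. Going on to standoff 0.

Emit:
move_arm(
  commands=[
    {"grip": 0, "dp": [0, 0, 2], "angular": [0, 0, 0]},
    {"grip": 0, "dp": [0, 0, 5], "angular": [0, 0, 0]},
    {"grip": 0, "dp": [-4, 1, 5], "angular": [0, 0, 0]},
    {"grip": 0, "dp": [-9.6, 2.0, 5], "angular": [0, 0, 0]},
    {"grip": 0, "dp": [-9.6, 2.0, 5], "angular": [0, 0, 0]},
    {"grip": 0, "dp": [-9.6, 2.0, 3.5], "angular": [0, 0, 0]},
    {"grip": 0, "dp": [-9.6, 2.0, 3], "angular": [0, 0, 0]},
    {"grip": 0, "dp": [-9.6, 2.0, 3], "angular": [0, 0, 0]},
  ],
)

```text
t: 18.65
tool_pos: [0.5223, -0.1627, 0.0435]
tcp_rot: [-0.13, 0.991, 0.001, -0.001]
wrist_force: [-0.3, -0.2, 1.0]
opening: 0.0007
```

```bash
python3 - <<'E'
from h import *
s=robot.sense(); print(s['t'],s['tool_pos'],s['wrist_force'])
im=grab_frame('wrist')[:,:,::-1]
im2=grab_frame('side')[:,:,::-1]
b=cv2.resize(im2[100:210,240:380],(534,420),interpolation=cv2.INTER_CUBIC)
cv2.imwrite('pics/s0a.png',np.hstack([im[:,150:400],b]))
E
```

```text
18.65 [ 0.52234709 -0.16273812  0.04348021] [-0.25938292 -0.23847618  1.01451697]
```

View pics/s0a.png

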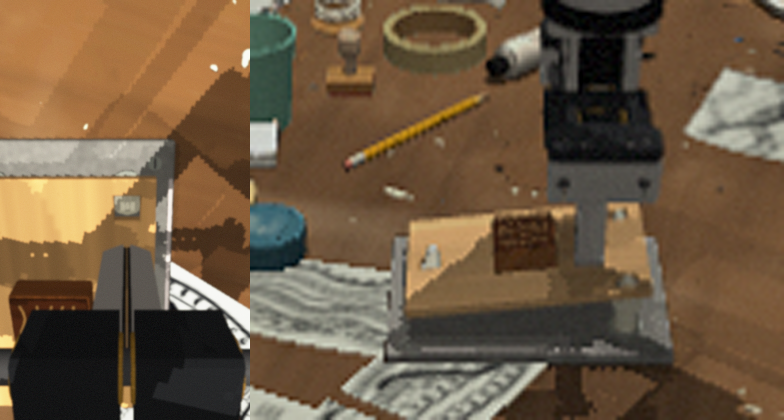

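In position beside hole 0. Descending by feel.

Emit:
move_arm(
  commands=[
    {"grip": 0, "dp": [0, 0, -0.4], "angular": [0, 0, 0]},
    {"grip": 0, "dp": [0, 0, -0.6], "angular": [0, 0, 0]},
    {"grip": 0, "dp": [0, 0, -0.7], "angular": [0, 0, 0]},
  ],
)

```text
t: 19.05
tool_pos: [0.5222, -0.1627, 0.0381]
tcp_rot: [-0.13, 0.991, 0.0, -0.0]
wrist_force: [0.3, -0.3, 0.3]
opening: 0.0002
```

Emit:
move_arm(
  commands=[
    {"grip": 0, "dp": [0, 0, -0.1], "angular": [0, 0, 0]},
    {"grip": 0, "dp": [0, 0, -0.2], "angular": [0, 0, 0]},
  ],
)

```text
t: 19.25
tool_pos: [0.5222, -0.1628, 0.0364]
tcp_rot: [-0.13, 0.991, -0.0, 0.0]
wrist_force: [-0.3, 0.2, 0.5]
opening: 0.0003
```

Emit:
move_arm(
  commands=[
    {"grip": 0, "dp": [0, 0, -0.1], "angular": [0, 0, 0]},
    {"grip": 0, "dp": [0, 0, -0.2], "angular": [0, 0, 0]},
  ],
)

```text
t: 19.45
tool_pos: [0.5221, -0.1628, 0.0344]
tcp_rot: [-0.13, 0.991, -0.0, 0.0]
wrist_force: [-0.0, -0.9, -0.8]
opening: 0.0007
```

Emit:
move_arm(
  commands=[
    {"grip": 0, "dp": [0, 0, -0.1], "angular": [0, 0, 0]},
    {"grip": 0, "dp": [0, 0, -0.15], "angular": [0, 0, 0]},
  ],
)

```text
t: 19.65
tool_pos: [0.522, -0.1627, 0.0328]
tcp_rot: [-0.13, 0.991, 0.0, -0.0]
wrist_force: [0.4, -0.5, 1.1]
opening: 0.0005
```

Emit:
move_arm(
  commands=[
    {"grip": 0, "dp": [0, 0, -0.1], "angular": [0, 0, 0]},
    {"grip": 0, "dp": [0, 0, -0.15], "angular": [0, 0, 0]},
  ],
)

```text
t: 19.85
tool_pos: [0.522, -0.1627, 0.0313]
tcp_rot: [-0.13, 0.991, 0.0, -0.0]
wrist_force: [0.3, 0.7, -0.4]
opening: 0.0007
```

Emit:
move_arm(
  commands=[
    {"grip": 0, "dp": [0, 0, -0.1], "angular": [0, 0, 0]},
    {"grip": 0, "dp": [0, 0, -0.15], "angular": [0, 0, 0]},
  ],
)

```text
t: 20.05
tool_pos: [0.5222, -0.1628, 0.0301]
tcp_rot: [-0.13, 0.991, -0.0, 0.0]
wrist_force: [-0.7, 0.1, 2.7]
opening: 0.0001
```

Emit:
move_arm(
  commands=[
    {"grip": 0, "dp": [0, 0, -0.1], "angular": [0, 0, 0]},
    {"grip": 0, "dp": [0, 0, -0.15], "angular": [0, 0, 0]},
  ],
)

```text
t: 20.25
tool_pos: [0.5223, -0.1627, 0.0292]
tcp_rot: [-0.13, 0.991, -0.0, 0.0]
wrist_force: [-1.6, 1.1, 5.9]
opening: 0.0003
```

Emit:
move_arm(
  commands=[
    {"grip": 0, "dp": [0, 0, -0.1], "angular": [0, 0, 0]},
    {"grip": 0, "dp": [0, 0, -0.15], "angular": [0, 0, 0]},
  ],
)

```text
t: 20.45
tool_pos: [0.5224, -0.1626, 0.0283]
tcp_rot: [-0.13, 0.991, -0.0, 0.0]
wrist_force: [-2.4, 2.2, 7.9]
opening: 0.0005
```

Emit:
move_arm(
  commands=[
    {"grip": 0, "dp": [0, 0, -0.1], "angular": [0, 0, 0]},
    {"grip": 0, "dp": [0, 0, -0.1], "angular": [0, 0, 0]},
  ],
)

```text
t: 20.65
tool_pos: [0.5225, -0.1626, 0.0275]
tcp_rot: [-0.13, 0.991, -0.0, 0.001]
wrist_force: [-2.7, 1.6, 8.3]
opening: 0.0007
```

Emit:
move_arm(
  commands=[
    {"grip": 0, "dp": [0, 0, -0.1], "angular": [0, 0, 0]},
    {"grip": 0, "dp": [0, 0, -0.1], "angular": [0, 0, 0]},
  ],
)

```text
t: 20.85
tool_pos: [0.5226, -0.1627, 0.0256]
tcp_rot: [-0.13, 0.991, -0.0, 0.001]
wrist_force: [-0.9, 1.6, 4.4]
opening: 0.0003
```

Emit:
move_arm(
  commands=[
    {"grip": 0, "dp": [0, 0, -0.1], "angular": [0, 0, 0]},
    {"grip": 0, "dp": [0, 0, -0.1], "angular": [0, 0, 0]},
  ],
)

```text
t: 21.05
tool_pos: [0.5224, -0.1627, 0.024]
tcp_rot: [-0.13, 0.991, 0.0, 0.0]
wrist_force: [-0.5, 0.8, 4.1]
opening: 0.0005
```

Emit:
move_arm(
  commands=[
    {"grip": 0, "dp": [0, 0, -0.1], "angular": [0, 0, 0]},
    {"grip": 0, "dp": [0, 0, -0.15], "angular": [0, 0, 0]},
  ],
)

```text
t: 21.25
tool_pos: [0.5222, -0.1627, 0.0223]
tcp_rot: [-0.13, 0.991, 0.0, 0.0]
wrist_force: [-0.9, 1.4, 4.5]
opening: 0.0005
```

Emit:
move_arm(
  commands=[
    {"grip": 0, "dp": [0, 0, -0.1], "angular": [0, 0, 0]},
    {"grip": 0, "dp": [0, 0, -0.15], "angular": [0, 0, 0]},
  ],
)

```text
t: 21.45
tool_pos: [0.5221, -0.1628, 0.0207]
tcp_rot: [-0.13, 0.991, 0.0, -0.0]
wrist_force: [-0.2, 0.3, 5.8]
opening: 0.0005
```

Emit:
move_arm(
  commands=[
    {"grip": 0, "dp": [0, 0, -0.1], "angular": [0, 0, 0]},
    {"grip": 0, "dp": [0, 0, -0.1], "angular": [0, 0, 0]},
  ],
)

```text
t: 21.65
tool_pos: [0.5221, -0.1629, 0.0206]
tcp_rot: [-0.13, 0.991, -0.0, 0.0]
wrist_force: [-2.3, 1.3, 7.3]
opening: 0.0005
```

Emit:
move_arm(
  commands=[
    {"grip": 0, "dp": [0, 0, -0.1], "angular": [0, 0, 0]},
    {"grip": 0, "dp": [0, 0, -0.15], "angular": [0, 0, 0]},
  ],
)

```text
t: 21.85
tool_pos: [0.5222, -0.1629, 0.0203]
tcp_rot: [-0.13, 0.991, -0.0, 0.0]
wrist_force: [-3.9, 2.9, 13.1]
opening: 0.0006
```

Emit:
move_arm(
  commands=[
    {"grip": 0, "dp": [0, 0, -0.1], "angular": [0, 0, 0]},
    {"grip": 0, "dp": [0, 0, -0.15], "angular": [0, 0, 0]},
  ],
)

```text
t: 22.05
tool_pos: [0.5223, -0.1629, 0.0201]
tcp_rot: [-0.13, 0.991, -0.0, 0.0]
wrist_force: [-6.0, 2.8, 18.6]
opening: 0.0003
```

Standoff 0 stops hard at 18.6 N after a drop of about 8 mm. Going to standoff 1.

Emit:
move_arm(
  commands=[
    {"grip": 0, "dp": [0, 0, 2], "angular": [0, 0, 0]},
    {"grip": 0, "dp": [0, 0, 4], "angular": [0, 0, 0]},
    {"grip": 0, "dp": [2.2, -8.4, 4], "angular": [0, 0, 0]},
    {"grip": 0, "dp": [2.2, -8.4, 4], "angular": [0, 0, 0]},
    {"grip": 0, "dp": [2.2, -8.4, 4], "angular": [0, 0, 0]},
    {"grip": 0, "dp": [2.2, -8.4, 3], "angular": [0, 0, 0]},
    {"grip": 0, "dp": [2.2, -8.4, 3], "angular": [0, 0, 0]},
  ],
)

```text
t: 22.75
tool_pos: [0.5422, -0.2451, 0.0438]
tcp_rot: [-0.13, 0.991, 0.002, -0.002]
wrist_force: [-0.1, -0.0, -1.3]
opening: 0.0008
```

```bash
python3 - <<'E'
from h import *
s=robot.sense(); print(s['t'],s['tool_pos'],s['wrist_force'])
im=grab_frame('wrist')[:,:,::-1]
im2=grab_frame('side')[:,:,::-1]
b=cv2.resize(im2[100:210,240:380],(534,420),interpolation=cv2.INTER_CUBIC)
cv2.imwrite('pics/s1a.png',np.hstack([im[:,150:400],b]))
E
```

```text
22.75 [ 0.54217466 -0.24507512  0.04378152] [-0.13603677 -0.03653018 -1.33501136]
```

View pics/s1a.png

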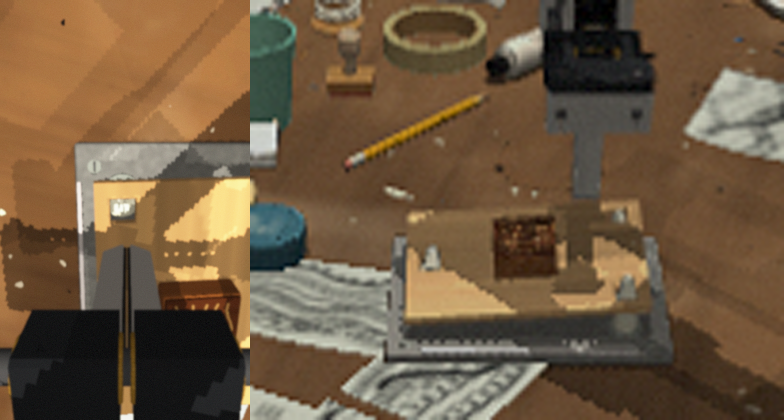

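Heads 0 and 2 protrude, and the tool is beside hole 1. Descending.

Emit:
move_arm(
  commands=[
    {"grip": 0, "dp": [0.1, -0.1, -0.4], "angular": [0, 0, 0]},
    {"grip": 0, "dp": [0.1, -0.1, -0.7], "angular": [0, 0, 0]},
    {"grip": 0, "dp": [0.1, -0.1, -0.8], "angular": [0, 0, 0]},
  ],
)

```text
t: 23.15
tool_pos: [0.5449, -0.2472, 0.0384]
tcp_rot: [-0.131, 0.991, 0.0, -0.0]
wrist_force: [-0.4, 1.2, 0.0]
opening: 0.0006
```

Emit:
move_arm(
  commands=[
    {"grip": 0, "dp": [0, 0, -0.1], "angular": [0, 0, 0]},
    {"grip": 0, "dp": [0, 0, -0.2], "angular": [0, 0, 0]},
  ],
)

```text
t: 23.35
tool_pos: [0.5452, -0.2477, 0.0369]
tcp_rot: [-0.13, 0.991, -0.0, 0.0]
wrist_force: [0.9, 0.3, -0.4]
opening: 0.0005
```

Emit:
move_arm(
  commands=[
    {"grip": 0, "dp": [0, 0, -0.1], "angular": [0, 0, 0]},
    {"grip": 0, "dp": [0, 0, -0.2], "angular": [0, 0, 0]},
  ],
)

```text
t: 23.55
tool_pos: [0.5451, -0.2478, 0.0349]
tcp_rot: [-0.13, 0.991, -0.0, 0.0]
wrist_force: [0.6, -0.2, -0.2]
opening: 0.0006
```

Emit:
move_arm(
  commands=[
    {"grip": 0, "dp": [0, 0, -0.1], "angular": [0, 0, 0]},
    {"grip": 0, "dp": [0, 0, -0.15], "angular": [0, 0, 0]},
  ],
)

```text
t: 23.75
tool_pos: [0.545, -0.2477, 0.0332]
tcp_rot: [-0.13, 0.991, 0.0, -0.0]
wrist_force: [0.5, -0.0, -0.0]
opening: 0.0004
```

Emit:
move_arm(
  commands=[
    {"grip": 0, "dp": [0, 0, -0.1], "angular": [0, 0, 0]},
    {"grip": 0, "dp": [0, 0, -0.15], "angular": [0, 0, 0]},
  ],
)

```text
t: 23.95
tool_pos: [0.545, -0.2477, 0.0317]
tcp_rot: [-0.13, 0.991, 0.0, -0.0]
wrist_force: [-0.5, 0.7, 0.7]
opening: 0.0006
```

Emit:
move_arm(
  commands=[
    {"grip": 0, "dp": [0, 0, -0.1], "angular": [0, 0, 0]},
    {"grip": 0, "dp": [0, 0, -0.15], "angular": [0, 0, 0]},
  ],
)

```text
t: 24.15
tool_pos: [0.545, -0.2477, 0.0302]
tcp_rot: [-0.13, 0.991, 0.0, -0.0]
wrist_force: [0.8, -0.0, -0.5]
opening: 0.0004
```

Emit:
move_arm(
  commands=[
    {"grip": 0, "dp": [0, 0, -0.1], "angular": [0, 0, 0]},
    {"grip": 0, "dp": [0, 0, -0.15], "angular": [0, 0, 0]},
  ],
)

```text
t: 24.35
tool_pos: [0.5451, -0.2478, 0.0288]
tcp_rot: [-0.13, 0.991, 0.0, 0.0]
wrist_force: [-0.5, 0.2, 2.2]
opening: 0.0002
```

Emit:
move_arm(
  commands=[
    {"grip": 0, "dp": [0, 0, -0.1], "angular": [0, 0, 0]},
    {"grip": 0, "dp": [0, 0, -0.15], "angular": [0, 0, 0]},
  ],
)

```text
t: 24.55
tool_pos: [0.5452, -0.248, 0.0281]
tcp_rot: [-0.13, 0.991, -0.0, 0.0]
wrist_force: [-1.7, 0.4, 3.5]
opening: 0.0003
```

Emit:
move_arm(
  commands=[
    {"grip": 0, "dp": [0, 0, -0.1], "angular": [0, 0, 0]},
    {"grip": 0, "dp": [0, 0, -0.1], "angular": [0, 0, 0]},
  ],
)

```text
t: 24.75
tool_pos: [0.5454, -0.2482, 0.0273]
tcp_rot: [-0.13, 0.991, -0.001, 0.0]
wrist_force: [-1.0, 0.4, 5.4]
opening: 0.0006
```

Emit:
move_arm(
  commands=[
    {"grip": 0, "dp": [0, 0, -0.1], "angular": [0, 0, 0]},
    {"grip": 0, "dp": [0, 0, -0.1], "angular": [0, 0, 0]},
  ],
)

```text
t: 24.95
tool_pos: [0.5454, -0.2483, 0.0267]
tcp_rot: [-0.13, 0.991, -0.001, 0.0]
wrist_force: [-1.5, -0.3, 5.4]
opening: 0.0003
```

Emit:
move_arm(
  commands=[
    {"grip": 0, "dp": [0, 0, -0.1], "angular": [0, 0, 0]},
    {"grip": 0, "dp": [0, 0, -0.1], "angular": [0, 0, 0]},
  ],
)

```text
t: 25.15
tool_pos: [0.5455, -0.2484, 0.0261]
tcp_rot: [-0.13, 0.991, -0.001, 0.001]
wrist_force: [-2.7, 0.7, 8.1]
opening: 0.0006
```

Emit:
move_arm(
  commands=[
    {"grip": 0, "dp": [0, 0, -0.1], "angular": [0, 0, 0]},
    {"grip": 0, "dp": [0, 0, -0.1], "angular": [0, 0, 0]},
  ],
)

```text
t: 25.35
tool_pos: [0.5456, -0.2485, 0.0257]
tcp_rot: [-0.13, 0.991, -0.001, 0.001]
wrist_force: [-3.9, 0.2, 9.1]
opening: 0.0008
```

Emit:
move_arm(
  commands=[
    {"grip": 0, "dp": [0, 0, -0.1], "angular": [0, 0, 0]},
    {"grip": 0, "dp": [0, 0, -0.1], "angular": [0, 0, 0]},
  ],
)

```text
t: 25.55
tool_pos: [0.5453, -0.2486, 0.0237]
tcp_rot: [-0.13, 0.991, -0.001, 0.0]
wrist_force: [-1.0, -0.0, 5.8]
opening: 0.0005
```

Emit:
move_arm(
  commands=[
    {"grip": 0, "dp": [0, 0, -0.1], "angular": [0, 0, 0]},
    {"grip": 0, "dp": [0, 0, -0.1], "angular": [0, 0, 0]},
  ],
)

```text
t: 25.75
tool_pos: [0.5452, -0.2486, 0.0226]
tcp_rot: [-0.13, 0.991, -0.001, 0.0]
wrist_force: [-2.4, -0.4, 6.8]
opening: 0.0001
```

Emit:
move_arm(
  commands=[
    {"grip": 0, "dp": [0, 0, -0.1], "angular": [0, 0, 0]},
    {"grip": 0, "dp": [0, 0, -0.1], "angular": [0, 0, 0]},
  ],
)

```text
t: 25.95
tool_pos: [0.5452, -0.2487, 0.0216]
tcp_rot: [-0.13, 0.991, -0.001, 0.0]
wrist_force: [-2.6, -0.6, 6.0]
opening: 0.0004
```

Emit:
move_arm(
  commands=[
    {"grip": 0, "dp": [0, 0, -0.1], "angular": [0, 0, 0]},
    {"grip": 0, "dp": [0, 0, -0.1], "angular": [0, 0, 0]},
  ],
)

```text
t: 26.15
tool_pos: [0.5451, -0.2487, 0.0206]
tcp_rot: [-0.13, 0.991, -0.001, 0.0]
wrist_force: [-1.9, -0.3, 5.7]
opening: 0.0006
```

Emit:
move_arm(
  commands=[
    {"grip": 0, "dp": [0, 0, -0.1], "angular": [0, 0, 0]},
    {"grip": 0, "dp": [0, 0, -0.1], "angular": [0, 0, 0]},
  ],
)

```text
t: 26.35
tool_pos: [0.5452, -0.2478, 0.0183]
tcp_rot: [-0.13, 0.991, -0.0, 0.0]
wrist_force: [1.1, -0.5, 2.3]
opening: 0.0007
```

Emit:
move_arm(
  commands=[
    {"grip": 0, "dp": [0, 0, -0.1], "angular": [0, 0, 0]},
    {"grip": 0, "dp": [0, 0, -0.1], "angular": [0, 0, 0]},
  ],
)

```text
t: 26.55
tool_pos: [0.5453, -0.2479, 0.0181]
tcp_rot: [-0.13, 0.991, -0.0, 0.0]
wrist_force: [-0.8, 0.1, 4.8]
opening: 0.0003
```

Emit:
move_arm(
  commands=[
    {"grip": 0, "dp": [0, 0, -0.1], "angular": [0, 0, 0]},
    {"grip": 0, "dp": [0, 0, -0.1], "angular": [0, 0, 0]},
  ],
)

```text
t: 26.75
tool_pos: [0.5453, -0.248, 0.018]
tcp_rot: [-0.13, 0.991, -0.0, 0.0]
wrist_force: [-2.9, 1.5, 8.4]
opening: 0.0002
```

Emit:
move_arm(
  commands=[
    {"grip": 0, "dp": [0, 0, -0.1], "angular": [0, 0, 0]},
    {"grip": 0, "dp": [0, 0, -0.1], "angular": [0, 0, 0]},
  ],
)

```text
t: 26.95
tool_pos: [0.5454, -0.248, 0.0179]
tcp_rot: [-0.13, 0.991, -0.0, 0.0]
wrist_force: [-3.4, 1.3, 12.1]
opening: 0.0008
```

Emit:
move_arm(
  commands=[
    {"grip": 0, "dp": [0, 0, -0.1], "angular": [0, 0, 0]},
    {"grip": 0, "dp": [0, 0, -0.1], "angular": [0, 0, 0]},
  ],
)

```text
t: 27.15
tool_pos: [0.5454, -0.248, 0.0178]
tcp_rot: [-0.13, 0.991, -0.001, 0.0]
wrist_force: [-5.7, 2.7, 14.9]
opening: 0.0005
```

Standoff 1 broke through and stopped hard at 15 N. I'll raise up and look before checking the others with a second press.

Emit:
move_arm(
  commands=[
    {"grip": 0, "dp": [0, 0, 3], "angular": [0, 0, 0]},
    {"grip": 0, "dp": [0, 0, 6], "angular": [0, 0, 0]},
    {"grip": 0, "dp": [5, 3, 9], "angular": [0, 0, 0]},
    {"grip": 0, "dp": [8.5, 6.6, 10], "angular": [0, 0, 0]},
    {"grip": 0, "dp": [8.5, 6.6, 10], "angular": [0, 0, 0]},
    {"grip": 0, "dp": [8.5, 6.6, 10], "angular": [0, 0, 0]},
  ],
)

```text
t: 27.75
tool_pos: [0.6314, -0.1799, 0.114]
tcp_rot: [-0.132, 0.991, 0.0, 0.0]
wrist_force: [-0.6, -1.4, -0.0]
opening: 0.0003
```

```bash
python3 - <<'E'
from h import *
import pickle
s=robot.sense(); print(s['t'],s['tool_pos'],s['wrist_force'])
c=camera_info('wrist');pickle.dump(c,open('v.pkl','wb'))
im=grab_frame('wrist')[:,:,::-1]
im2=grab_frame('side')[:,:,::-1]
cv2.imwrite('pics/v_w.png',im);cv2.imwrite('pics/v_s.png',im2)
a=cv2.resize(im[50:260,170:380],(420,420),interpolation=cv2.INTER_CUBIC)
b=cv2.resize(im2[130:210,260:360],(380,304),interpolation=cv2.INTER_CUBIC); b=np.vstack([b,np.zeros((116,380,3),np.uint8)])
cv2.imwrite('pics/v.png',np.hstack([a,b]))
E
```

```text
27.75 [ 0.63142338 -0.17991732  0.11399471] [-0.64942529 -1.37524105 -0.02004653]
```

View pics/v.png

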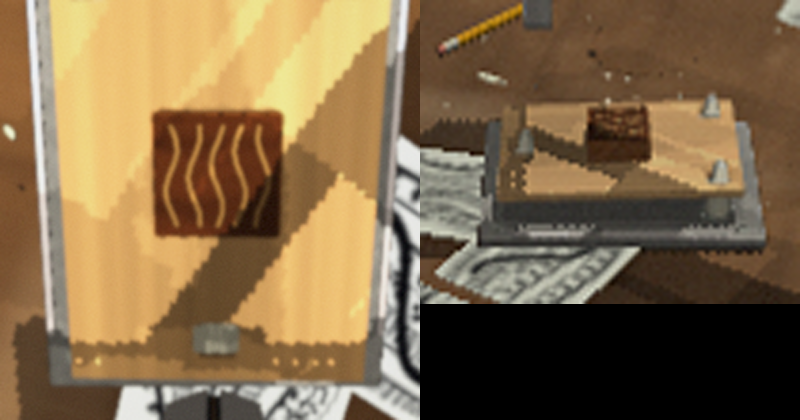

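View pics/v_w.png

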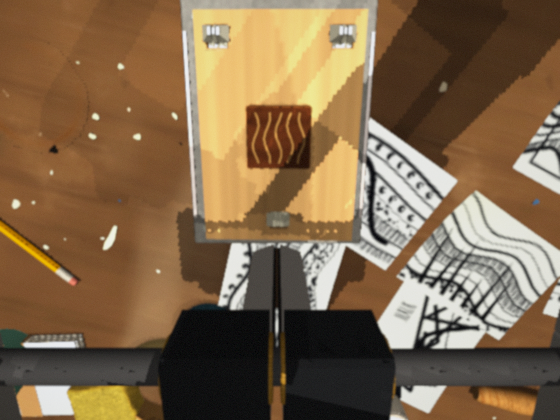

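All three heads stand out above the board, at (216,36), (342,36) and (277,218). Second check press beside standoff 2.

Emit:
move_arm(
  commands=[
    {"grip": 0, "dp": [-1.3, -0.3, -3], "angular": [0, 0, 0]},
    {"grip": 0, "dp": [-1.3, -0.3, -6], "angular": [0, 0, 0]},
    {"grip": 0, "dp": [-1.3, -0.3, -8.4], "angular": [0, 0, 0]},
    {"grip": 0, "dp": [-1.3, -0.3, -8.4], "angular": [0, 0, 0]},
    {"grip": 0, "dp": [-1.3, -0.3, -8.7], "angular": [0, 0, 0]},
  ],
)

```text
t: 28.35
tool_pos: [0.6159, -0.1858, 0.027]
tcp_rot: [-0.129, 0.992, 0.0, -0.001]
wrist_force: [0.1, 0.1, -0.4]
opening: 0.0006
```

Emit:
move_arm(
  commands=[
    {"grip": 0, "dp": [0, 0, -0.1], "angular": [0, 0, 0]},
    {"grip": 0, "dp": [0, 0, -0.3], "angular": [0, 0, 0]},
  ],
)

```text
t: 28.55
tool_pos: [0.6181, -0.1856, 0.0264]
tcp_rot: [-0.13, 0.992, -0.001, 0.002]
wrist_force: [0.7, -1.4, -0.1]
opening: 0.0007
```

Emit:
move_arm(
  commands=[
    {"grip": 0, "dp": [0, 0, -0.1], "angular": [0, 0, 0]},
    {"grip": 0, "dp": [0, 0, -0.2], "angular": [0, 0, 0]},
  ],
)

```text
t: 28.75
tool_pos: [0.6176, -0.1849, 0.0232]
tcp_rot: [-0.13, 0.991, -0.0, 0.001]
wrist_force: [0.4, 0.4, 0.0]
opening: 0.0005
```

Emit:
move_arm(
  commands=[
    {"grip": 0, "dp": [0, 0, -0.1], "angular": [0, 0, 0]},
    {"grip": 0, "dp": [0, 0, -0.2], "angular": [0, 0, 0]},
  ],
)

```text
t: 28.95
tool_pos: [0.6172, -0.1847, 0.0205]
tcp_rot: [-0.13, 0.991, -0.0, 0.0]
wrist_force: [-0.6, 0.4, 0.9]
opening: 0.0006
```

Emit:
move_arm(
  commands=[
    {"grip": 0, "dp": [0, 0, -0.1], "angular": [0, 0, 0]},
    {"grip": 0, "dp": [0, 0, -0.15], "angular": [0, 0, 0]},
  ],
)

```text
t: 29.15
tool_pos: [0.617, -0.1847, 0.0187]
tcp_rot: [-0.13, 0.991, 0.0, -0.0]
wrist_force: [0.7, -0.1, 0.4]
opening: 0.0004
```

Emit:
move_arm(
  commands=[
    {"grip": 0, "dp": [0, 0, -0.1], "angular": [0, 0, 0]},
    {"grip": 0, "dp": [0, 0, -0.15], "angular": [0, 0, 0]},
  ],
)

```text
t: 29.35
tool_pos: [0.617, -0.1847, 0.0172]
tcp_rot: [-0.13, 0.991, 0.0, -0.0]
wrist_force: [0.1, -0.7, -0.3]
opening: 0.0002
```

Emit:
move_arm(
  commands=[
    {"grip": 0, "dp": [0, 0, -0.1], "angular": [0, 0, 0]},
    {"grip": 0, "dp": [0, 0, -0.1], "angular": [0, 0, 0]},
  ],
)

```text
t: 29.55
tool_pos: [0.6171, -0.1848, 0.0169]
tcp_rot: [-0.13, 0.991, -0.0, 0.0]
wrist_force: [-1.2, 0.1, 1.6]
opening: 0.0009
```

Emit:
move_arm(
  commands=[
    {"grip": 0, "dp": [0, 0, -0.1], "angular": [0, 0, 0]},
    {"grip": 0, "dp": [0, 0, -0.15], "angular": [0, 0, 0]},
  ],
)

```text
t: 29.75
tool_pos: [0.6172, -0.1848, 0.0167]
tcp_rot: [-0.13, 0.991, -0.0, 0.0]
wrist_force: [-4.1, 1.4, 8.7]
opening: 0.0004
```

Emit:
move_arm(
  commands=[
    {"grip": 0, "dp": [0, 0, -0.1], "angular": [0, 0, 0]},
    {"grip": 0, "dp": [0, 0, -0.15], "angular": [0, 0, 0]},
  ],
)

```text
t: 29.95
tool_pos: [0.6172, -0.1848, 0.0166]
tcp_rot: [-0.13, 0.991, -0.0, 0.0]
wrist_force: [-5.4, 1.5, 12.8]
opening: 0.0004
```

Solid there (contact .0172, 12.8 N at .0166). Now re-checking standoff 0.

Emit:
move_arm(
  commands=[
    {"grip": 0, "dp": [0, 0, -0.1], "angular": [0, 0, 0]},
    {"grip": 0, "dp": [0, 0, 2.5], "angular": [0, 0, 0]},
    {"grip": 0, "dp": [0, 0, 5], "angular": [0, 0, 0]},
    {"grip": 0, "dp": [-4, 1, 5], "angular": [0, 0, 0]},
    {"grip": 0, "dp": [-9.5, 2.2, 5], "angular": [0, 0, 0]},
    {"grip": 0, "dp": [-9.5, 2.2, 5], "angular": [0, 0, 0]},
    {"grip": 0, "dp": [-9.5, 2.2, 3], "angular": [0, 0, 0]},
    {"grip": 0, "dp": [-9.5, 2.2, 1.5], "angular": [0, 0, 0]},
    {"grip": 0, "dp": [-9.5, 2.2, 1.5], "angular": [0, 0, 0]},
  ],
)

```text
t: 30.85
tool_pos: [0.5206, -0.1621, 0.0254]
tcp_rot: [-0.13, 0.991, 0.001, -0.002]
wrist_force: [-0.3, 0.1, 0.9]
opening: 0.0004
```

Emit:
move_arm(
  commands=[
    {"grip": 0, "dp": [0, 0, -0.1], "angular": [0, 0, 0]},
    {"grip": 0, "dp": [0, 0, -0.2], "angular": [0, 0, 0]},
  ],
)

```text
t: 31.05
tool_pos: [0.5231, -0.1631, 0.0269]
tcp_rot: [-0.13, 0.991, -0.0, 0.001]
wrist_force: [0.2, 0.1, 0.5]
opening: -0.0
```

Emit:
move_arm(
  commands=[
    {"grip": 0, "dp": [0, 0, -0.2], "angular": [0, 0, 0]},
    {"grip": 0, "dp": [0, 0, -0.4], "angular": [0, 0, 0]},
  ],
)

```text
t: 31.25
tool_pos: [0.5227, -0.163, 0.0228]
tcp_rot: [-0.13, 0.991, -0.0, 0.001]
wrist_force: [-0.5, 0.5, 0.4]
opening: 0.0004
```

Emit:
move_arm(
  commands=[
    {"grip": 0, "dp": [0, 0, -0.1], "angular": [0, 0, 0]},
    {"grip": 0, "dp": [0, 0, -0.15], "angular": [0, 0, 0]},
  ],
)

```text
t: 31.45
tool_pos: [0.5221, -0.1627, 0.0208]
tcp_rot: [-0.13, 0.991, 0.0, 0.0]
wrist_force: [0.2, -0.4, 0.8]
opening: 0.0003
```

Emit:
move_arm(
  commands=[
    {"grip": 0, "dp": [0, 0, -0.1], "angular": [0, 0, 0]},
    {"grip": 0, "dp": [0, 0, -0.15], "angular": [0, 0, 0]},
  ],
)

```text
t: 31.65
tool_pos: [0.5222, -0.1628, 0.0205]
tcp_rot: [-0.13, 0.991, -0.0, 0.0]
wrist_force: [-2.2, 1.3, 6.5]
opening: 0.0006
```

Emit:
move_arm(
  commands=[
    {"grip": 0, "dp": [0, 0, -0.1], "angular": [0, 0, 0]},
    {"grip": 0, "dp": [0, 0, -0.15], "angular": [0, 0, 0]},
  ],
)

```text
t: 31.85
tool_pos: [0.5223, -0.1627, 0.0203]
tcp_rot: [-0.13, 0.991, -0.0, 0.0]
wrist_force: [-4.0, 2.3, 10.9]
opening: 0.0007
```

Also solid, with the stop unchanged at .0203. One last check press at standoff 1.

Emit:
move_arm(
  commands=[
    {"grip": 0, "dp": [0, 0, 2.5], "angular": [0, 0, 0]},
    {"grip": 0, "dp": [0, 0, 4], "angular": [0, 0, 0]},
    {"grip": 0, "dp": [2.3, -8.5, 4], "angular": [0, 0, 0]},
    {"grip": 0, "dp": [2.3, -8.5, 4], "angular": [0, 0, 0]},
    {"grip": 0, "dp": [2.3, -8.5, 4], "angular": [0, 0, 0]},
    {"grip": 0, "dp": [2.3, -8.5, 2], "angular": [0, 0, 0]},
    {"grip": 0, "dp": [2.3, -8.5, 0.9], "angular": [0, 0, 0]},
    {"grip": 0, "dp": [2.3, -8.5, 0.7], "angular": [0, 0, 0]},
  ],
)

```text
t: 32.65
tool_pos: [0.5435, -0.2463, 0.0225]
tcp_rot: [-0.13, 0.991, 0.002, -0.002]
wrist_force: [0.2, 0.3, -0.5]
opening: 0.0005
```

Emit:
move_arm(
  commands=[
    {"grip": 0, "dp": [0, 0, -0.1], "angular": [0, 0, 0]},
    {"grip": 0, "dp": [0, 0, -0.2], "angular": [0, 0, 0]},
  ],
)

```text
t: 32.85
tool_pos: [0.5455, -0.2475, 0.0236]
tcp_rot: [-0.131, 0.991, -0.0, 0.0]
wrist_force: [-0.3, 0.0, 0.3]
opening: 0.0002
```

Emit:
move_arm(
  commands=[
    {"grip": 0, "dp": [0, 0, -0.1], "angular": [0, 0, 0]},
    {"grip": 0, "dp": [0, 0, -0.2], "angular": [0, 0, 0]},
  ],
)

```text
t: 33.05
tool_pos: [0.5455, -0.2478, 0.0215]
tcp_rot: [-0.13, 0.991, -0.0, 0.001]
wrist_force: [-0.1, 0.5, -0.1]
opening: 0.0001
```

Emit:
move_arm(
  commands=[
    {"grip": 0, "dp": [0, 0, -0.1], "angular": [0, 0, 0]},
    {"grip": 0, "dp": [0, 0, -0.15], "angular": [0, 0, 0]},
  ],
)

```text
t: 33.25
tool_pos: [0.5451, -0.2477, 0.0194]
tcp_rot: [-0.13, 0.991, -0.0, 0.0]
wrist_force: [-0.0, -0.0, 0.2]
opening: 0.0005
```

Emit:
move_arm(
  commands=[
    {"grip": 0, "dp": [0, 0, -0.1], "angular": [0, 0, 0]},
    {"grip": 0, "dp": [0, 0, -0.2], "angular": [0, 0, 0]},
  ],
)

```text
t: 33.45
tool_pos: [0.5452, -0.2478, 0.0181]
tcp_rot: [-0.13, 0.991, -0.0, 0.0]
wrist_force: [-2.9, 0.7, 5.8]
opening: 0.0005
```

Emit:
move_arm(
  commands=[
    {"grip": 0, "dp": [0, 0, -0.1], "angular": [0, 0, 0]},
    {"grip": 0, "dp": [0, 0, -0.2], "angular": [0, 0, 0]},
  ],
)

```text
t: 33.65
tool_pos: [0.5453, -0.2479, 0.0179]
tcp_rot: [-0.13, 0.991, -0.0, 0.0]
wrist_force: [-4.5, 2.1, 13.7]
opening: 0.0006
```

Emit:
move_arm(
  commands=[
    {"grip": 0, "dp": [0, 0, -0.1], "angular": [0, 0, 0]},
    {"grip": 0, "dp": [0, 0, -0.15], "angular": [0, 0, 0]},
  ],
)

```text
t: 33.85
tool_pos: [0.5454, -0.2479, 0.0178]
tcp_rot: [-0.13, 0.991, -0.0, 0.001]
wrist_force: [-6.6, 2.8, 16.6]
opening: 0.0004
```

Emit:
move_arm(
  commands=[
    {"grip": 0, "dp": [0, 0, 3], "angular": [0, 0, 0]},
    {"grip": 0, "dp": [0, 0, 7], "angular": [0, 0, 0]},
    {"grip": 0, "dp": [5, 3, 11], "angular": [0, 0, 0]},
    {"grip": 0, "dp": [10, 7, 14], "angular": [0, 0, 0]},
    {"grip": 0, "dp": [12, 7.5, 16], "angular": [0, 0, 0]},
    {"grip": 0, "dp": [12, 7.5, 16], "angular": [0, 0, 0]},
    {"grip": 0, "dp": [12, 7.5, 16], "angular": [0, 0, 0]},
  ],
)

```text
t: 34.55
tool_pos: [0.6677, -0.1714, 0.1757]
tcp_rot: [-0.132, 0.991, -0.001, 0.002]
wrist_force: [1.0, -0.5, -0.3]
opening: 0.0006
```

```bash
python3 - <<'E'
from h import *
s=robot.sense(); print(s['t'],s['tool_pos'],s['wrist_force'])
im=grab_frame('wrist')[:,:,::-1]
im2=grab_frame('side')[:,:,::-1]
t=grab_frame('top')[:,:,::-1]; cv2.imwrite('pics/f_t.png',t)
a=cv2.resize(im[30:240,170:380],(420,420),interpolation=cv2.INTER_CUBIC)
b=cv2.resize(im2[130:210,260:360],(380,304),interpolation=cv2.INTER_CUBIC); b=np.vstack([b,np.zeros((116,380,3),np.uint8)])
cv2.imwrite('pics/f.png',np.hstack([a,b])); cv2.imwrite('pics/f_s.png',im2)
E
```

```text
34.55 [ 0.66766633 -0.17143682  0.17572955] [ 1.00901186 -0.47676641 -0.32026408]
```

View pics/f.png

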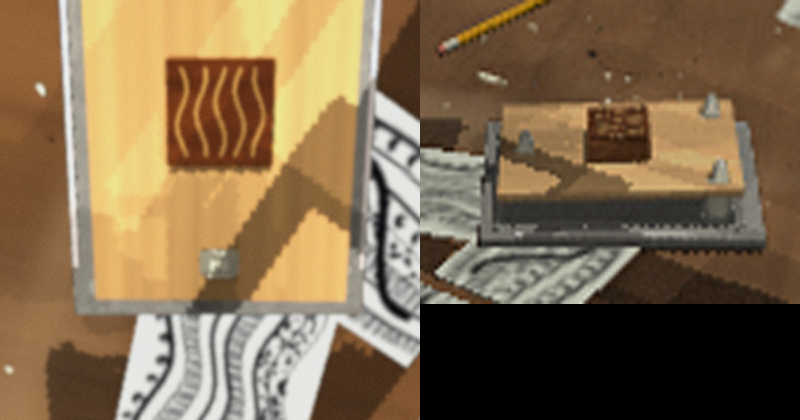

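View pics/f_s.png

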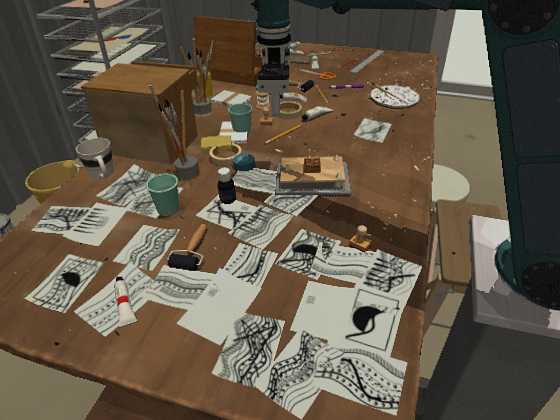

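```bash
python3 -c "
from station import sign_off; print(sign_off())"
```

```text
the job is handed in; nothing more can be done
None
```

The carrier is on the print bed with all three standoffs clicked through, and I handed the job in at about 34.7 s.

**What I did:** I found the board and bed with the wrist camera and carried the carrier by its block. I set its holes over the three tips, then pressed beside standoffs 2, 0 and 1 in turn.

**Presses:** each standoff resisted at about 8–10 N, gave way by roughly 8–10 mm, then stopped hard. The highest vertical force I read was 18.6 N. A second press on each found the board solid on its stop, moving 0.6 mm or less at 11–17 N.

**Last checks:**
- In the side picture all three heads stand out of the holes, and the head of standoff 2 looks wider than its hole.
- The spring-leg values were not readable, so the clicks are judged from force, travel and pictures only.
- In the side picture the bottle, brayer and stamp are where they started.
- The arm was clear and touching nothing when I handed in.

**What disagreed:**
- **Fingertips:** they really stand about 29 mm behind where the stated tool frame puts them. My first grip closed on air above the block, so I went down by feel, to a reported TCP height of -12 mm, and gripped at 46 mm.
- **Camera scale:** the wrist camera's sizes came out about 0.5–1% small, which had no effect on the fit.

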